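Shut and bolt the sliding roof door of a propagation case

ROBOT

A 6-joint arm with a two-finger parallel gripper is mounted at the origin on the work surface. World frame = base frame: x ahead of the robot, y to its left, z up, the work surface at z = 0. Lengths are in m, angles in rad, forces in N, time in s.
With the tool pointing down it reaches from about 0.4 to 0.825 m from the base axis. Payload 7 kg.
Tool frame: the origin (TCP) lies at the centre of the arm's flange, where the gripper is bolted on; the fingertips stand 178 mm ahead of it and the grasp point (between the pads) lies 159 mm ahead of it; x points along the fingers, z is the direction in which the jaws open and shut, and the axes are right-handed (so a half turn about x gives the same grasp; the last joint's range is limited). The gripper opens to 88 mm and grips with 3 to 60 N. Pads are 19 mm wide; open, the fingers measure 130 mm over their backs; the gripper's body (78 mm by 193 mm) begins 47 mm behind the grasp point.
Start: joints at [1.424, 0.359, 0.012, 0, -1.224, -0.288], TCP at [0.284, 0.612, 0.405] pointing down, gripper open.
Joint ranges: [-3.07, 3.07], [-1.43, 2.12], [-1.02, 1.25], [-3.03, 1.67], [-3.05, -0], [-3.03, 3.03]. Speed limits (rad/s): [2.39, 2.39, 3.01, 3.14, 3.14, 3.14].

INTERFACE

Orientations are given as [roll, pitch, yaw] about the fixed x, y, z axes, in that order (R = Rz(yaw) Ry(pitch) Rx(roll)).
In Python, from station import telemetry, optics, job_done, finder gives the robot as it stands.
- The arm moves only by the tool play_rows, never from a script. Its argument "steps" is a list of rows, each an object of numbers: "gripper": the opening, from 0 (shut) to 1 (fully open); "tx", "ty", "tz": the shift along the tool's x, y, z in units of 25 mm (1.0 is 25 mm); "ax", "ay", "az": the turn, a rotation vector about the tool's x, y, z in units of 6 degrees (1.0 is 6 degrees). In form: [{"gripper": .., "tx": .., "ty": .., "tz": .., "ax": .., "ay": .., "az": ..}, ...]. A call has 1 to 20 rows; each row shifts and turns the commanded pose from where the row before left it, along the tool's axes as they then stand; what a row does not reach is not made up. A row lasts 1/12 s, in which the tool goes at most 41.7 mm and 7.16 degrees, less where a joint would pass 70% of its speed; a pose out of reach is approached as far as the arm can. A call is refused whole if a number of a shift passes 1 or a number of a turn 1, either way. A call with a gripper value outside its range is refused whole. The fingers move at their own pace and stop on an object; "newtons" is the grip in N (left out, the last holds). Time passes only in rows, so rows that do not move let the fingers close. It gives the time, the measured TCP pose, the force and the opening at its end, in the units of the state.
- telemetry.get_state(): the state, without advancing time (a new reading comes with each control period).
- optics.grab_frame(name): name is "scene" or "side" or "wrist"; returns the picture (400x640x3 uint8, red, green, blue); there is no depth.
- optics.calibration(name): a dict with "fx", "fy", "cx", "cy" (pixels), "T" (4x4, takes a point from camera to world coordinates); the wrist camera has in their place "mount" (4x4, takes a point from camera to tool coordinates, whose origin is the TCP and whose axes are the tool frame's). Camera axes: x right, y down, z forward; pixel columns grow to the right and rows downward; lengths in m; the calibration is good to about 2 mm. A picture is of the moment at which its call begins: read the wrist's pose just before it. calibration takes no time and is no camera call.
- job_done(): hands the job in, once; it reports no verdict.
Trained networks look in the newest picture that a camera, given by its name, has taken for a name from the list of things; names that differ only in an ending like _2 or _b are one class to them, and where a whole thing is asked for, a point or a joint stands for the part that bears it (a point fixed in the world has none). Each returns a list of dicts, best first, with "confidence" (0 to 1); they miss things now and then, are a little off and sometimes report something else, mostly with a low value. They report only what shows in the picture. A call takes as long as a camera call. They do not tell look-alikes from the thing itself.
- finder.look_for(query, camera): "extent" ([left, top, right, bottom] in pixels, round what is visible of it).
- finder.silhouettes(query, camera): "pixels" (400x640 bool, what is visible of it) and "extent" ([left, top, right, bottom] in pixels, round what is visible of it).
- finder.pinpoint(query, camera): "location" ([row, column] in pixels: a listed point, or the origin of a listed thing).
The state is a dict: "t": time; "q": joint angles; "qd": joint speeds; "joint_efforts": joint torques, N m; "eef_pos": TCP position; "ee_rot": TCP orientation; "force": force on the tool from outside, world axes, zero at the start; "moment": the same for the moment, N m; "width": finger opening in m.
Only numpy, scipy, OpenCV 4.12 (cv2) and the standard library are available. Lean on these libraries where they do the work, as an engineer would, in place of code of your own. Each camera call takes 0.05 s, during which the arm holds its last target.

TASK

Take the wooden vent block off the ledge of the propagation case and put it in the blue tray. Then push the red pull so that the sliding door runs along its track until it closes against the grey post, and keep pushing, so that the pull drives the brass bolt fully home into the post. Push gently (the track is thin plastic and cracks above 25 N), push the bolt out only once the door is closed, and leave everything else where it stands.

Things in the scene. Friction and masses are not known exactly. Their poses are not given: they have to be found in the camera images.
- case: Propagation case, clear plastic with aluminium edges, fixed to the bench: 240 (x) by 480 (y) by 120 high; two side tracks (14 wide, along both long edges) rise to 128. Origin: centre of its underside; z up; y along the door's track. The door closes towards -y and opens towards +y. The roof from y = -20 to +240 is a fixed clear panel over which the open door lies.
- ledge (a point): Point on the flat grey ledge at the -y end of the case, top 120 above the bench, from y = -240 to -105 of the case. On it stands the grey closing post (208 long across x, 18 thick, top 147 above the bench). The post is adjustable: the face that the door meets lies 30 to 74 mm beyond this point towards -y, set differently each time and not measured.
- door_center (a point): Centre of the top of the sliding door: a clear panel in a white frame, 208 (x of the case) by 200 (y of the case), its top 132 above the bench. It slides with about 3 N along y of the case and stays where it is left. When closed (joint door = 0 m) its -y edge, 100 from this point, meets the post; the joint grows as it opens.
- pull (a point): Centre of the red upright pull on the door: a block 42 (x of the case) by 16 (y of the case) by 40 high, reaching from 134 to 174 above the bench, with free space on both its y sides. When the door meets the post the pull still stands 120 from the post's face (bolt drawn back), and 106 when the bolt is fully out. At the start the door is 125 to 175 short of closed.
- bolt (a joint): Travel of the pull and its brass bolt on the door, in m: 0 bolt drawn back, 0.014 bolt fully out (rigid end). Pushing the pull towards -y of the case moves the door first (about 3 N); when the door has met the post, the push rises to about 8 to 9 N and the pull slides 14 mm on the door, driving the bolt into the post; then it stops hard. Pull and bolt stay where they are left.
- block_center (a point): Centre of the wooden vent block, 30 (x) by 36 (y) by 50 high, 60 g, standing upright on the ledge of the case between the post and the door's edge, in the door's way; x and y are its own axes. Foot 120 above the bench at the start. 5 to 65 mm to the post, over 20 mm to the door, so the fingers go on its two x faces.
- tray: Blue open tray, fixed, 130 by 130 by 35 high, walls and floor 4 thick; origin: centre of its underside. It stands to the left or right of the case.
- cell_tray: Bystander: black seed tray with nine cells, 130 by 130 by 45 high, loose; origin: centre of its underside. On the other side of the case from the blue tray.
- pot_a: Bystander: terracotta pot, 72 across, 65 high; origin: centre of its underside.
- pot_b: Bystander: black pot, 80 across, 70 high; origin: centre of its underside.
- feed_bottle: Bystander: green bottle, 64 across, 170 high, behind the case; origin: centre of its underside.
- jar: Bystander: amber jar, 68 across, 90 high, behind the case; origin: centre of its underside.
- dibber: Bystander: wooden T-handled dibber lying flat, about 140 long, 20 high, in front of the case; origin on the bench below its middle.
- thermometer: Bystander: white and red thermometer lying flat, 140 long, 12 high, in front of the case; origin on the bench below its middle.
There are look-alikes about, which are no part of the job. Of the things shaped like the part that bears block_center, the wooden one is meant.

How it is judged:
On the way, in this order (a step that is already met when the one before it is completed fails the run):
1. the vent block rests in the blue tray, let go (x of block_center in the frame of tray between -0.064 and 0.064 m and y of block_center in the frame of tray between -0.064 and 0.064 m and z of block_center in the frame of tray below 0.04 m and contact force between the fingers and vent_block below 0.3 N), for 0.2 s.
2. the door is closed against the post and the bolt is driven home (value of joint door below 0.002 m and value of joint bolt above 0.012 m), for 0.2 s.
At the end, for the whole second after the job is handed in: The vent block lies inside the blue tray, let go; the door stands closed against the post (to 2 mm) and the bolt is out by more than 12 of its 14 mm; all at rest (all of step 1 and all of step 2 and velocity of joint bolt below 0.005 m/s); the robot touches nothing.
It fails at once if door, pull or case pushed with more than 25 N (contact force between any of the arm, the fingers and case above 25 N).
It fails at once if bolt pushed out more than 6 mm while the door still stands open (value of joint each of bolt, door above 0.006 m).
It fails at once if a bystander moved by more than 30 mm (distance of any of cell_tray, pot_a, pot_b, feed_bottle, jar, dibber, thermometer from where it was at the start of the episode above 0.03 m).
It also fails if it takes over 72 s, if anything falls off the work surface, if the arm or the gripper's body presses on something with over 40 N, if the wrist force passes 120 N, or if a joint passes its speed limit or range.

## Working session

There is one attempt and no reset: what is moved stays moved. The work goes in short steps, Python scripts to look and compute and a tool call to move; the robot and the scene stay as the last step left them, time stands still between calls to the robot, and variables do not carry over. Pictures are saved under pics/ and viewed, and the job is handed in when it is done.

Besides the shell and the picture viewer there is one more tool, called after ">>>" by a JSON object that holds its "name" and its "arguments", one argument or row to a line. play_rows: Moves the arm, as the interface text tells. Its arguments: {"type":"object","properties":{"steps":{"type":"array"},"newtons":{"type":"number"}},"required":["steps"]}

```bash
mkdir -p pics; ls; python3 - <<'E'
from station import telemetry, optics, finder
import cv2, numpy as np
print(telemetry.get_state())
for n in ("scene","side","wrist"):
    im=optics.grab_frame(n); cv2.imwrite(f"pics/{n}0.png",im[:,:,::-1]); print(n,optics.calibration(n))
E
```

```text
pics
{'t': 0.0, 'q': array([ 1.42409511e+00,  3.59391041e-01,  1.10491042e-02, -3.19744463e-04,
       -1.22411337e+00, -2.88100453e-01]), 'qd': array([-0.00135663, -0.0006409 ,  0.00013741,  0.00031482,  0.00016177,
       -0.00090911]), 'joint_efforts': array([ 1.57960349e-03, -5.82718241e+01,  2.93050486e+01,  6.99740052e+00,
        6.74753683e-03, -1.63914242e-04]), 'eef_pos': array([0.28425429, 0.6120116 , 0.40372099]), 'ee_rot': array([ 0.10888634,  1.56911032, -1.89682054]), 'force': array([-0.30030789,  0.61457167,  0.57983737]), 'moment': array([-0.02241983,  0.03694924,  0.02550935]), 'width': 0.0876257272863888}
scene {'fx': 446.90325504165384, 'fy': 446.90325504165384, 'cx': 314.6111951493371, 'cy': 198.41336649267993, 'T': array([[-0.4132571 ,  0.72221071, -0.55464426,  1.27064967],
       [ 0.91044507,  0.31594909, -0.26695683,  0.31921552],
       [-0.01755973, -0.61529494, -0.78810139,  1.09824389],
       [ 0.        ,  0.        ,  0.        ,  1.        ]])}
side {'fx': 433.6341428563605, 'fy': 433.6341428563605, 'cx': 319.2475163931789, 'cy': 204.9478125473134, 'T': array([[ 0.79318477, -0.43677638,  0.42436342,  0.11352092],
       [-0.60873162, -0.54871628,  0.57302379, -0.60607114],
       [-0.01742814, -0.71283717, -0.70111299,  0.82775064],
       [ 0.        ,  0.        ,  0.        ,  1.        ]])}
wrist {'fx': 299.32318797574845, 'fy': 299.32318797574845, 'cx': 321.5962034573544, 'cy': 196.36825438804155, 'mount': array([[ 2.53100656e-04, -2.78192443e-01,  9.60525325e-01,
         2.12025839e-02],
       [ 1.76534848e-04, -9.60525329e-01, -2.78192490e-01,
         7.49224634e-02],
       [ 9.99999952e-01,  2.39976894e-04, -1.93998930e-04,
         5.73580534e-04],
       [ 0.00000000e+00,  0.00000000e+00,  0.00000000e+00,
         1.00000000e+00]])}
```

View pics/scene0.png

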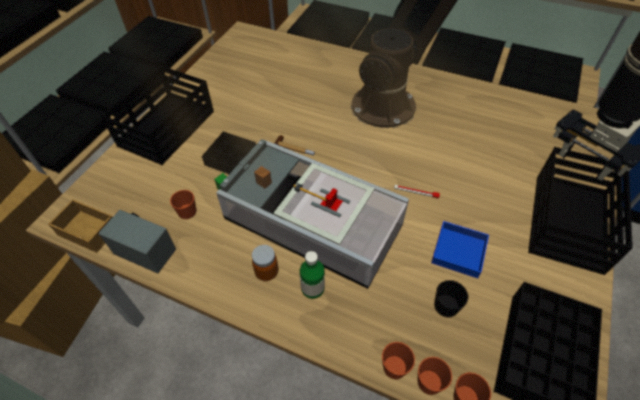

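View pics/side0.png

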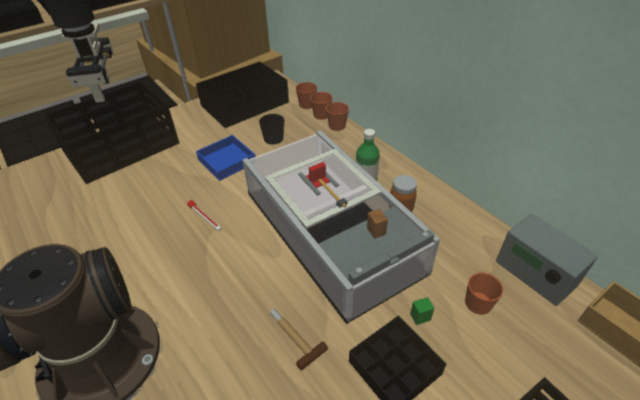

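View pics/wrist0.png

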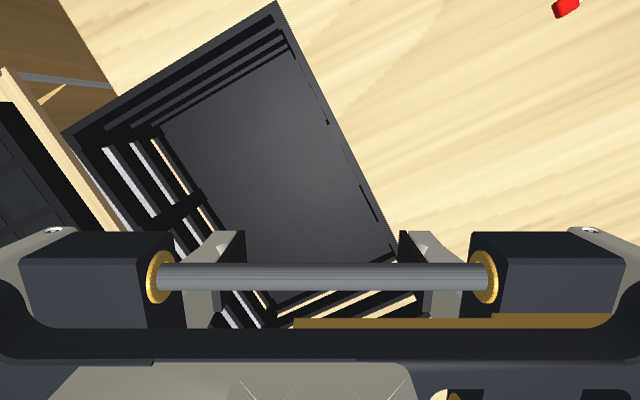

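```bash
python3 - <<'E'
from station import telemetry, optics, finder
import numpy as np
for n in ("scene","side"):
    for q in ("block_center","pull","door_center","ledge","case","tray"):
        print(n,q,[(np.round(d["location"],1).tolist(),round(d["confidence"],2)) for d in finder.pinpoint(q,n)][:4])
E
```

```text
scene block_center [([179.5, 262.0], 0.51), ([183.1, 224.4], 0.49)]
scene pull [([175.3, 257.9], 0.73), ([198.9, 331.7], 0.68), ([176.7, 270.2], 0.55)]
scene door_center [([200.6, 323.4], 0.82)]
scene ledge [([179.1, 267.0], 0.86)]
scene case [([222.6, 314.6], 0.69)]
scene tray [([252.4, 457.8], 0.58)]
side block_center [([219.9, 373.7], 0.88), ([312.9, 420.0], 0.76), ([217.4, 204.4], 0.74)]
side pull [([170.3, 316.7], 0.92)]
side door_center [([181.6, 322.1], 0.69), ([364.5, 394.1], 0.33)]
side ledge [([234.3, 369.6], 0.74), ([160.3, 226.3], 0.47), ([219.7, 377.4], 0.41), ([179.0, 365.7], 0.38)]
side case [([233.1, 331.7], 0.65)]
side tray [([162.6, 229.2], 0.65)]
```

```bash
python3 - <<'E'
import cv2
a=cv2.imread("pics/scene0.png")[130:290,200:420]; cv2.imwrite("pics/s_z.png",cv2.resize(a,None,fx=3.6,fy=3.6,interpolation=cv2.INTER_CUBIC))
a=cv2.imread("pics/side0.png")[125:325,235:445]; cv2.imwrite("pics/d_z.png",cv2.resize(a,None,fx=3,fy=3,interpolation=cv2.INTER_CUBIC))
E
```

```text
(no output)
```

View pics/s_z.png

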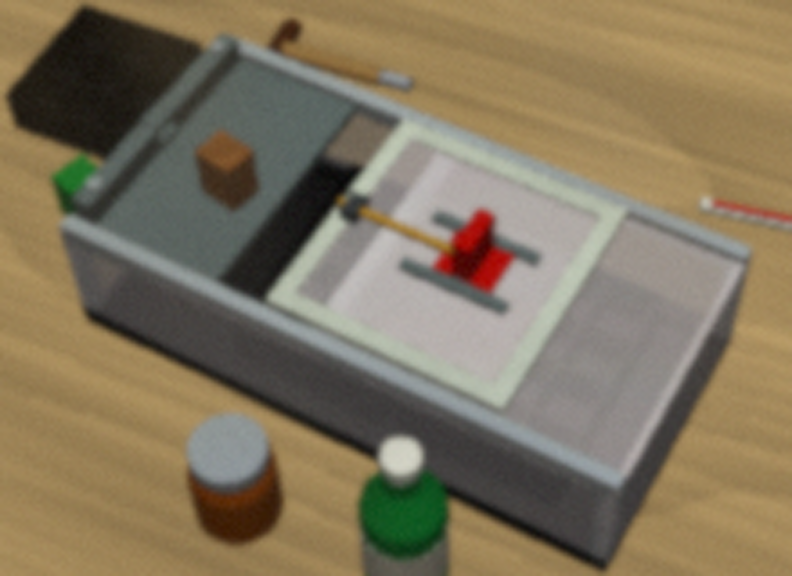

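View pics/d_z.png

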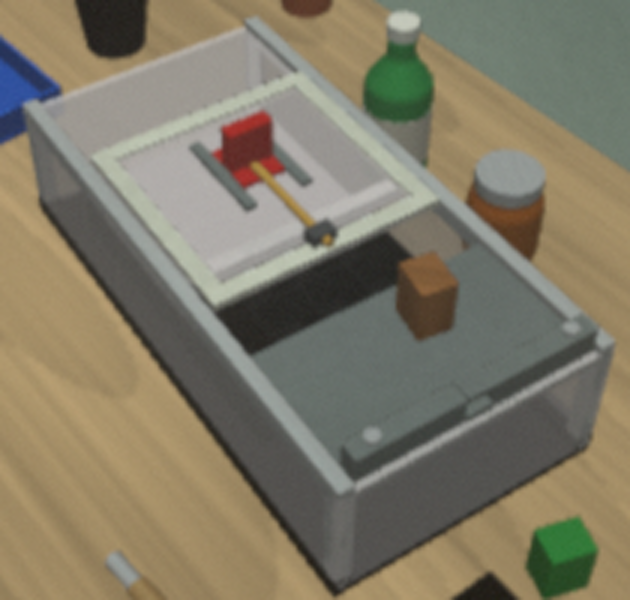

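```bash
cat > h.py <<'E'
import numpy as np
from station import telemetry, optics, finder
from scipy.optimize import least_squares
from scipy.spatial.transform import Rotation as R
C={n:optics.calibration(n) for n in("scene","side")}
def proj(c,P):
    T=c["T"];p=(np.atleast_2d(P)-T[:3,3])@T[:3,:3]
    return np.c_[c["fx"]*p[:,0]/p[:,2]+c["cx"],c["fy"]*p[:,1]/p[:,2]+c["cy"]]
def onplane(c,uv,z):
    T=c["T"];d=T[:3,:3]@np.array([(uv[0]-c["cx"])/c["fx"],(uv[1]-c["cy"])/c["fy"],1.]);o=T[:3,3]
    return o+d*(z-o[2])/d[2]
def tri(obs):
    f=lambda X:np.concatenate([(proj(C[n],X)-uv).ravel() for n,uv in obs])
    s=least_squares(f,[.6,0,.1]);return s.x,s.fun
def wcam(st=None):
    st=st or telemetry.get_state();c=optics.calibration("wrist")
    T=np.eye(4);T[:3,:3]=R.from_euler("xyz",st["ee_rot"]).as_matrix();T[:3,3]=st["eef_pos"]
    return dict(c,T=T@c["mount"])
E
cat > fit.py <<'E'
from h import *
sc=np.array([[263.3,141.1],[218.3,191.7],[407.8,199.4],[371.7,263.9]])
sd=np.array([[347.7,288.3],[437.7,237.7],[244.3,159.3],[319,131.7]])
L=np.array([[-.12,-.24],[.12,-.24],[-.12,.24],[.12,.24]])
def W(p,l,z):
    c,s=np.cos(p[2]),np.sin(p[2]);l=np.atleast_2d(l)
    return np.c_[p[0]+c*l[:,0]-s*l[:,1],p[1]+s*l[:,0]+c*l[:,1],np.full(len(l),z)]
f=lambda p:np.r_[(proj(C["scene"],W(p,L,.128))-sc).ravel(),(proj(C["side"],W(p,L,.128))-sd).ravel()]
s=least_squares(f,[.6,0,0]);p=s.x
def toC(P): 
    c,s_=np.cos(p[2]),np.sin(p[2]);d=np.array(P[:2])-p[:2];return np.array([c*d[0]+s_*d[1],-s_*d[0]+c*d[1]])
E
python3 - <<'E'
from fit import *
print(p,s.fun.round(1))
# block top corners from zooms; pull
Z=lambda u,v:(u/3.6+200,v/3.6+130); Y=lambda u,v:(u/3+235,v/3+125)
print("block top scene",onplane(C["scene"],Z(225,152),.17).round(4),"side",onplane(C["side"],Y(428,268),.17).round(4))
for nm,a in (("scene",[Z(227,133),Z(198,150),Z(227,172),Z(254,151)]),("side",[Y(398,264),Y(434,253),Y(457,286),Y(413,284)])):
    for q in a: w=onplane(C[nm],q,.17); print(nm,w.round(4),toC(w).round(4))
for nm,a in (("pull side",Y(246,135)),):pass
print("pull", *tri([("side",(316.7,170.3)),("scene",(331.7,198.9))]))
x,_=tri([("side",(316.7,170.3)),("scene",(331.7,198.9))]);print(toC(x))
for nm,a in (("scene",[Z(400,122),Z(268,296),Z(503,406),Z(627,208)]),("side",[Y(215,304),Y(437,200),Y(296,76),Y(95,157)])):
    for q in a: w=onplane(C[nm],q,.132); print("door",nm,toC(w).round(4))
# post face top
for nm,a in (("scene",[Z(237,43)]),("side",[Y(343,448),Y(590,325)])):
    for q in a: w=onplane(C[nm],q,.147); print("post",nm,toC(w).round(4))
for nm,d in (("scene",(457.8,252.4)),("side",(229.2,162.6))): print("tray",onplane(C[nm],d,.0))
E
```

```text
[ 0.58049224 -0.02212059 -0.0935861 ] [ 0.3 -2.3 -2.4  0.2  1.4 -1.1 -0.1  1.7 -0.7  0.7  2.2 -0.1 -2.9 -0.8
  0.6 -2.7]
block top scene [ 0.5914 -0.1655  0.17  ] side [ 0.5909 -0.1677  0.17  ]
scene [ 0.5735 -0.1735  0.17  ] [ 0.0072 -0.1513]
scene [ 0.598  -0.1856  0.17  ] [ 0.0327 -0.1611]
scene [ 0.6087 -0.1544  0.17  ] [ 0.0404 -0.1291]
scene [ 0.5816 -0.1455  0.17  ] [ 0.0126 -0.1227]
side [ 0.5771 -0.1517  0.17  ] [ 0.0087 -0.1293]
side [ 0.6044 -0.1594  0.17  ] [ 0.0367 -0.1344]
side [ 0.5947 -0.1929  0.17  ] [ 0.0301 -0.1687]
side [ 0.5722 -0.1726  0.17  ] [ 0.0058 -0.1506]
pull [0.58908164 0.04235302 0.15426113] [ 0.15403101  0.0479076   0.16516244 -0.06897727]
[0.00252678 0.06499414]
door scene [-0.0973 -0.0575]
door scene [ 0.1019 -0.0561]
door scene [0.1021 0.1419]
door scene [-0.1043  0.1415]
door side [-0.1026 -0.0608]
door side [ 0.1005 -0.0609]
door side [0.0961 0.1327]
door side [-0.1009  0.1329]
post scene [-0.097  -0.2141]
post side [-0.1049 -0.2253]
post side [ 0.0994 -0.2325]
tray [0.51178627 0.3988191  0.        ]
tray [0.51206046 0.38665289 0.        ]
```

```bash
cat > plan.py <<'E'
from h import *
def plan(pos,yawz,st=None):
    """shift (units) in tool axes AFTER turn, turn about tool x (units), for tool down with tool z at world angle yawz"""
    st=st or telemetry.get_state();M=R.from_euler("xyz",st["ee_rot"]).as_matrix()
    best=None
    for k in (0,np.pi):
        z=np.array([np.cos(yawz+k),np.sin(yawz+k),0]);x=np.array([0,0,-1.]);G=np.c_[x,np.cross(z,x),z]
        rv=R.from_matrix(M.T@G).as_rotvec()
        d=np.asarray(pos)-st["eef_pos"]
        print("turn units",(np.degrees(rv)/6).round(2),"| shift before turn",(M.T@d/.025).round(2),"| after turn",(G.T@d/.025).round(2),"q6 now",st["q"][5].round(2))
E
python3 - <<'E'
from plan import *
print(R.from_euler("xyz",telemetry.get_state()["ee_rot"]).as_matrix().round(3))
plan([.591,-.167,.405],np.radians(-16.5))
E
```

```text
[[-0.     0.907 -0.421]
 [ 0.    -0.421 -0.907]
 [-1.    -0.    -0.   ]]
turn units [-16.4  -0.    0. ] | shift before turn [-1.000e-02  2.425e+01  2.310e+01] | after turn [-1.000e-02 -2.640e+01  2.061e+01] q6 now -0.29
turn units [13.6  0.   0. ] | shift before turn [-1.000e-02  2.425e+01  2.310e+01] | after turn [-1.000e-02  2.640e+01 -2.061e+01] q6 now -0.29
```

>>> {"name": "play_rows", "arguments": {
  "steps": [
    {"gripper": 1,"ty": 0.97,"tz": 0.925},
    {"gripper": 1,"ty": 0.97,"tz": 0.925},
    {"gripper": 1,"ty": 0.97,"tz": 0.925},
    {"gripper": 1,"ty": 0.97,"tz": 0.925},
    {"gripper": 1,"ty": 0.97,"tz": 0.925},
    {"gripper": 1,"ty": 0.97,"tz": 0.925},
    {"gripper": 1,"ty": 0.97,"tz": 0.925},
    {"gripper": 1,"ty": 0.97,"tz": 0.925},
    {"gripper": 1,"ty": 0.97,"tz": 0.925},
    {"gripper": 1,"ty": 0.97,"tz": 0.925},
    {"gripper": 1,"ty": 0.97,"tz": 0.925},
    {"gripper": 1,"ty": 0.97,"tz": 0.925},
    {"gripper": 1,"ty": 0.97,"tz": 0.925},
    {"gripper": 1,"ty": 0.97,"tz": 0.925},
    {"gripper": 1,"ty": 0.97,"tz": 0.925},
    {"gripper": 1,"ty": 0.97,"tz": 0.925},
    {"gripper": 1,"ty": 0.97,"tz": 0.925},
    {"gripper": 1,"ty": 0.97,"tz": 0.925},
    {"gripper": 1,"ty": 0.97,"tz": 0.925},
    {"gripper": 1,"ty": 0.97,"tz": 0.925}
  ]
}}

```text
invalid input
```

>>> {"name": "play_rows", "arguments": {
  "steps": [
    {"gripper": 1,"ty": 0.97,"tz": 0.925},
    {"gripper": 1,"ty": 0.97,"tz": 0.925},
    {"gripper": 1,"ty": 0.97,"tz": 0.925},
    {"gripper": 1,"ty": 0.97,"tz": 0.925},
    {"gripper": 1,"ty": 0.97,"tz": 0.925},
    {"gripper": 1,"ax": 0.97},
    {"gripper": 1,"ax": 0.97},
    {"gripper": 1,"ax": 0.97},
    {"gripper": 1,"ax": 0.97},
    {"gripper": 1,"ax": 0.97},
    {"gripper": 1,"ax": 0.97},
    {"gripper": 1,"ax": 0.97},
    {"gripper": 1,"ax": 0.97},
    {"gripper": 1,"ax": 0.97},
    {"gripper": 1,"ax": 0.97},
    {"gripper": 1,"ax": 0.97},
    {"gripper": 1,"ax": 0.97},
    {"gripper": 1,"ax": 0.97},
    {"gripper": 1,"ax": 0.97},
    {"gripper": 1}
  ]
}}

```text
invalid input
```

```bash
cat > snap.py <<'E'
import sys
from plan import *
import cv2
def snap(cam,name,crop=None,k=1):
    st=telemetry.get_state();im=optics.grab_frame(cam)
    if crop: a,b,c,d=crop;im=im[b:d,a:c]
    cv2.imwrite(f"pics/{name}.png",cv2.resize(im,None,fx=k,fy=k,interpolation=cv2.INTER_CUBIC)[:,:,::-1]);return st
E
python3 - <<'E'
from snap import *
st=snap("wrist","w1");print(st["eef_pos"],st["q"],st["force"])
plan([.591,-.167,.405],np.radians(-16.5),st)
c=wcam(st)
for q in ("block_center","pull"):
  for d in finder.pinpoint(q,"wrist"): 
    r,cc=d["location"]; print(q,d["confidence"],(cc,r),onplane(c,(cc,r),.145),onplane(c,(cc,r),.154))
for d in finder.silhouettes("block_center","wrist"): print(d["confidence"],d["extent"])
E
```

```text
[0.28433131 0.61214473 0.40468161] [ 1.42408979e+00  3.58543574e-01  1.18780384e-02 -3.64279878e-05
 -1.22409883e+00 -2.88084589e-01] [ 0.27196761  1.04769479 -0.61240308]
turn units [-16.4  -0.    0. ] | shift before turn [-1.000e-02  2.425e+01  2.310e+01] | after turn [-1.000e-02 -2.640e+01  2.061e+01] q6 now -0.29
turn units [13.6  0.   0. ] | shift before turn [-1.000e-02  2.425e+01  2.310e+01] | after turn [-1.000e-02  2.640e+01 -2.061e+01] q6 now -0.29
```

View pics/w1.png

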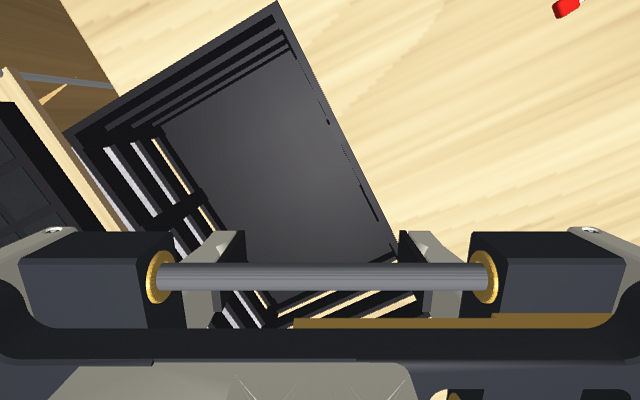

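The arm did not move: the view is unchanged, so the rows probably need every key. I'll try a single full row.

>>> {"name": "play_rows", "arguments": {
  "steps": [
    {"gripper": 1,"tx": 0,"ty": 0.97,"tz": 0.92,"ax": 0,"ay": 0,"az": 0}
  ]
}}

```text
t: 1.03
eef_pos: [0.2954, 0.5842, 0.4035]
ee_rot: [2.294, 1.571, 0.291]
force: [1.5, 0.3, -0.2]
width: 0.0876
```

>>> {"name": "play_rows", "arguments": {
  "steps": [
    {"gripper": 1,"tx": 0,"ty": 0.97,"tz": 0.925,"ax": 0,"ay": 0,"az": 0},
    {"gripper": 1,"tx": 0,"ty": 0.97,"tz": 0.925,"ax": 0,"ay": 0,"az": 0},
    {"gripper": 1,"tx": 0,"ty": 0.97,"tz": 0.925,"ax": 0,"ay": 0,"az": 0},
    {"gripper": 1,"tx": 0,"ty": 0.97,"tz": 0.925,"ax": 0,"ay": 0,"az": 0},
    {"gripper": 1,"tx": 0,"ty": 0.97,"tz": 0.925,"ax": 0,"ay": 0,"az": 0},
    {"gripper": 1,"tx": 0,"ty": 0.97,"tz": 0.925,"ax": 0,"ay": 0,"az": 0},
    {"gripper": 1,"tx": 0,"ty": 0.97,"tz": 0.925,"ax": 0,"ay": 0,"az": 0},
    {"gripper": 1,"tx": 0,"ty": 0.97,"tz": 0.925,"ax": 0,"ay": 0,"az": 0},
    {"gripper": 1,"tx": 0,"ty": 0.97,"tz": 0.925,"ax": 0,"ay": 0,"az": 0},
    {"gripper": 1,"tx": 0,"ty": 0.97,"tz": 0.925,"ax": 0,"ay": 0,"az": 0},
    {"gripper": 1,"tx": 0,"ty": 0.97,"tz": 0.925,"ax": 0,"ay": 0,"az": 0},
    {"gripper": 1,"tx": 0,"ty": 0.97,"tz": 0.925,"ax": 0,"ay": 0,"az": 0},
    {"gripper": 1,"tx": 0,"ty": 0.97,"tz": 0.925,"ax": 0,"ay": 0,"az": 0},
    {"gripper": 1,"tx": 0,"ty": 0.97,"tz": 0.925,"ax": 0,"ay": 0,"az": 0},
    {"gripper": 1,"tx": 0,"ty": 0.97,"tz": 0.925,"ax": 0,"ay": 0,"az": 0},
    {"gripper": 1,"tx": 0,"ty": 0.97,"tz": 0.925,"ax": 0,"ay": 0,"az": 0},
    {"gripper": 1,"tx": 0,"ty": 0.97,"tz": 0.925,"ax": 0,"ay": 0,"az": 0},
    {"gripper": 1,"tx": 0,"ty": 0.97,"tz": 0.925,"ax": 0,"ay": 0,"az": 0},
    {"gripper": 1,"tx": 0,"ty": 0.97,"tz": 0.925,"ax": 0,"ay": 0,"az": 0},
    {"gripper": 1,"tx": 0,"ty": 0.97,"tz": 0.925,"ax": 0,"ay": 0,"az": 0}
  ]
}}

```text
t: 2.7
eef_pos: [0.542, -0.0444, 0.405]
ee_rot: [2.238, 1.57, 0.232]
force: [1.7, 0.7, -0.0]
width: 0.0874
```

>>> {"name": "play_rows", "arguments": {
  "steps": [
    {"gripper": 1,"tx": 0,"ty": 0.97,"tz": 0.925,"ax": 0,"ay": 0,"az": 0},
    {"gripper": 1,"tx": 0,"ty": 0.97,"tz": 0.925,"ax": 0,"ay": 0,"az": 0},
    {"gripper": 1,"tx": 0,"ty": 0.97,"tz": 0.925,"ax": 0,"ay": 0,"az": 0},
    {"gripper": 1,"tx": 0,"ty": 0.97,"tz": 0.925,"ax": 0,"ay": 0,"az": 0},
    {"gripper": 1,"tx": 0,"ty": 0,"tz": 0,"ax": 0.97,"ay": 0,"az": 0},
    {"gripper": 1,"tx": 0,"ty": 0,"tz": 0,"ax": 0.97,"ay": 0,"az": 0},
    {"gripper": 1,"tx": 0,"ty": 0,"tz": 0,"ax": 0.97,"ay": 0,"az": 0},
    {"gripper": 1,"tx": 0,"ty": 0,"tz": 0,"ax": 0.97,"ay": 0,"az": 0},
    {"gripper": 1,"tx": 0,"ty": 0,"tz": 0,"ax": 0.97,"ay": 0,"az": 0},
    {"gripper": 1,"tx": 0,"ty": 0,"tz": 0,"ax": 0.97,"ay": 0,"az": 0},
    {"gripper": 1,"tx": 0,"ty": 0,"tz": 0,"ax": 0.97,"ay": 0,"az": 0},
    {"gripper": 1,"tx": 0,"ty": 0,"tz": 0,"ax": 0.97,"ay": 0,"az": 0},
    {"gripper": 1,"tx": 0,"ty": 0,"tz": 0,"ax": 0.97,"ay": 0,"az": 0},
    {"gripper": 1,"tx": 0,"ty": 0,"tz": 0,"ax": 0.97,"ay": 0,"az": 0},
    {"gripper": 1,"tx": 0,"ty": 0,"tz": 0,"ax": 0.97,"ay": 0,"az": 0},
    {"gripper": 1,"tx": 0,"ty": 0,"tz": 0,"ax": 0.97,"ay": 0,"az": 0},
    {"gripper": 1,"tx": 0,"ty": 0,"tz": 0,"ax": 0.97,"ay": 0,"az": 0},
    {"gripper": 1,"tx": 0,"ty": 0,"tz": 0,"ax": 0.97,"ay": 0,"az": 0},
    {"gripper": 1,"tx": 0,"ty": 0,"tz": 0,"ax": 0,"ay": 0,"az": 0}
  ]
}}

```text
t: 4.28
eef_pos: [0.5907, -0.1674, 0.4047]
ee_rot: [-2.674, 1.571, 0.177]
force: [0.9, 0.5, -0.3]
width: 0.0879
```

```bash
python3 - <<'E'
from snap import *
st=snap("wrist","w2");print(st["eef_pos"],st["q"],st["force"])
plan([.591,-.167,.405],np.radians(-16.5),st)
c=wcam(st)
for q in ("block_center","pull"):
  for d in finder.pinpoint(q,"wrist"): 
    r,cc=d["location"]; print(q,d["confidence"],(cc,r),onplane(c,(cc,r),.145),onplane(c,(cc,r),.154))
for d in finder.silhouettes("block_center","wrist"): print(d["confidence"],d["extent"])
E
```

```text
[ 0.59065908 -0.16742946  0.40474132] [ 4.15107685e-02  2.59102332e-01 -1.29447877e-01 -1.67611634e-05
 -1.18213251e+00 -3.32169348e-01] [ 0.87526207  0.5484185  -0.29049395]
turn units [29.97  0.    0.  ] | shift before turn [-0.01 -0.02 -0.01] | after turn [-0.01  0.02  0.01] q6 now -0.33
turn units [-0.03 -0.    0.  ] | shift before turn [-0.01 -0.02 -0.01] | after turn [-0.01 -0.02 -0.01] q6 now -0.33
block_center 0.84 (324.0, 200.4) [ 0.58761307 -0.16965228  0.145     ] [ 0.5868918  -0.17230382  0.154     ]
block_center 0.74 (289.2, 22.8) [ 0.57380748 -0.30316219  0.145     ] [ 0.5736071  -0.30077636  0.154     ]
block_center 0.52 (510.0, 74.7) [ 0.42768381 -0.22363158  0.145     ] [ 0.43299671 -0.22424647  0.154     ]
0.86 [300.7, 174.1, 344.2, 234.1]
0.66 [363.5, 305.4, 375.3, 318.5]
0.62 [270.3, 1.2, 310.8, 40.2]
```

View pics/w2.png

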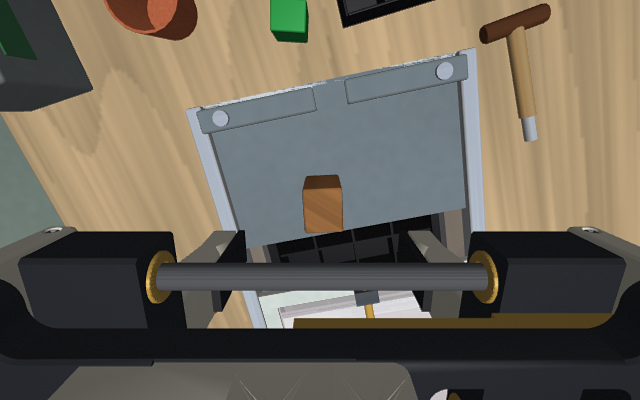

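```bash
python3 - <<'E'
from snap import *
import cv2
im=cv2.imread("pics/w2.png")[40:250,180:480];cv2.imwrite("pics/w2z.png",cv2.resize(im,None,fx=2.6,fy=2.6,interpolation=cv2.INTER_CUBIC))
E
```

```text
(no output)
```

View pics/w2z.png

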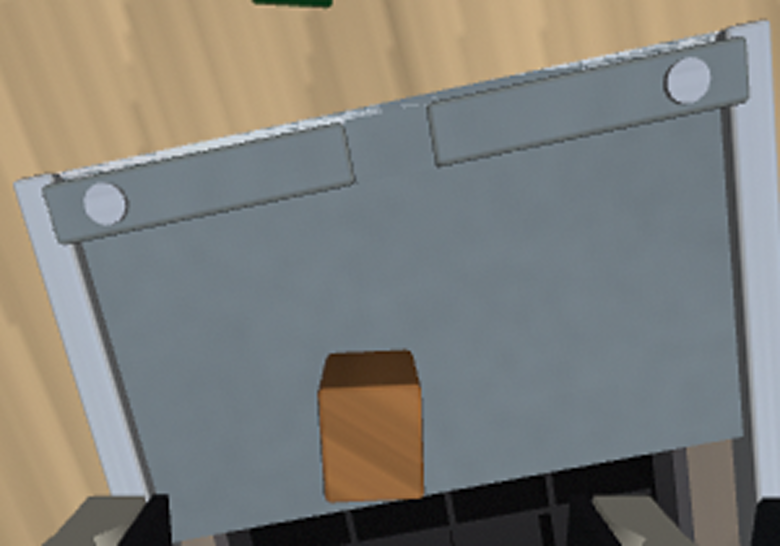

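```bash
python3 - <<'E'
from fit import *
from plan import *
c=wcam()
Z=lambda u,v:(u/2.6+180,v/2.6+40)
k=[onplane(c,Z(*a),.17) for a in ((318,390),(422,384),(424,497),(326,500))]
k=np.array(k);print(k.round(4),k.mean(0))
e=k[1]-k[0],k[2]-k[3],k[0]-k[3],k[1]-k[2]
print([ (np.linalg.norm(v).round(4),np.degrees(np.arctan2(v[1],v[0])).round(1)) for v in e])
# post face front bottom? top front edge (z .147): endpoints
a,b=[onplane(c,Z(*q),.147) for q in ((62,243),(748,102))]
d=b-a;print("post edge",a.round(4),b.round(4),np.linalg.norm(d[:2]),np.degrees(np.arctan2(d[1],d[0])),toC(a),toC(b))
# case track inner/outer
for q in ((15,183),(768,22)): print("corner",onplane(c,Z(*q),.128).round(4))
print(W(p,[[.12,-.24],[-.12,-.24]],.128),p)
plan([k[:,0].mean(),k[:,1].mean(),.306],np.radians(-16.5))
E
```

```text
[[ 0.5989 -0.1892  0.17  ]
 [ 0.5701 -0.1827  0.17  ]
 [ 0.5785 -0.1492  0.17  ]
 [ 0.6066 -0.1564  0.17  ]] [ 0.58851664 -0.16938562  0.17      ]
[(np.float64(0.0295), np.float64(167.2)), (np.float64(0.029), np.float64(165.7)), (np.float64(0.0337), np.float64(-103.2)), (np.float64(0.0345), np.float64(-104.1))]
post edge [ 0.662  -0.2484  0.147 ] [ 0.4597 -0.2306  0.147 ] 0.20308602472861384 174.95325455412515 [ 0.10229234 -0.21770134] [-0.10079061 -0.21881908]
corner [ 0.6766 -0.2705  0.128 ]
corner [ 0.4418 -0.2504  0.128 ]
[[ 0.67753923 -0.2722843   0.128     ]
 [ 0.43858947 -0.24985641  0.128     ]] [ 0.58049224 -0.02212059 -0.0935861 ]
turn units [-29.95   0.    -0.  ] | shift before turn [3.95 0.1  0.06] | after turn [ 3.95 -0.1  -0.06] q6 now -0.32
turn units [ 0.05 -0.   -0.  ] | shift before turn [3.95 0.1  0.06] | after turn [3.95 0.1  0.06] q6 now -0.32
```

>>> {"name": "play_rows", "arguments": {
  "steps": [
    {"gripper": 1,"tx": 0.5,"ty": 0.1,"tz": 0.06,"ax": -0.5,"ay": 0,"az": 0},
    {"gripper": 1,"tx": 0.8,"ty": 0,"tz": 0,"ax": 0,"ay": 0,"az": 0},
    {"gripper": 1,"tx": 0.8,"ty": 0,"tz": 0,"ax": 0,"ay": 0,"az": 0},
    {"gripper": 1,"tx": 0.7,"ty": 0,"tz": 0,"ax": 0,"ay": 0,"az": 0},
    {"gripper": 1,"tx": 0.6,"ty": 0,"tz": 0,"ax": 0,"ay": 0,"az": 0},
    {"gripper": 1,"tx": 0.5,"ty": 0,"tz": 0,"ax": 0,"ay": 0,"az": 0},
    {"gripper": 1,"tx": 0,"ty": 0,"tz": 0,"ax": 0,"ay": 0,"az": 0}
  ],
  "newtons": 15
}}

```text
t: 5.07
eef_pos: [0.5877, -0.1693, 0.3044]
ee_rot: [0.112, 1.566, 3.021]
force: [-0.4, -0.2, -0.4]
width: 0.0877
```

```bash
python3 - <<'E'
from snap import *
st=snap("wrist","w3");print(st["eef_pos"],st["force"])
E
```

```text
[ 0.58767921 -0.16927687  0.30435883] [-0.4328378  -0.16149685 -0.36839419]
```

View pics/w3.png

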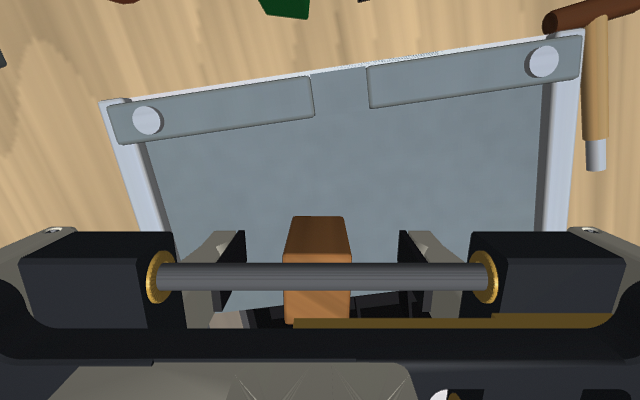

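The block (columns 283–351) sits midway between the fingers (about 240 and 402), so I'll close and lift.

>>> {"name": "play_rows", "arguments": {
  "steps": [
    {"gripper": 0.2,"tx": 0,"ty": 0,"tz": 0,"ax": 0,"ay": 0,"az": 0},
    {"gripper": 0.2,"tx": 0,"ty": 0,"tz": 0,"ax": 0,"ay": 0,"az": 0},
    {"gripper": 0.2,"tx": 0,"ty": 0,"tz": 0,"ax": 0,"ay": 0,"az": 0},
    {"gripper": 0.2,"tx": 0,"ty": 0,"tz": 0,"ax": 0,"ay": 0,"az": 0},
    {"gripper": 0.2,"tx": 0,"ty": 0,"tz": 0,"ax": 0,"ay": 0,"az": 0},
    {"gripper": 0.2,"tx": 0,"ty": 0,"tz": 0,"ax": 0,"ay": 0,"az": 0},
    {"gripper": 0.2,"tx": 0,"ty": 0,"tz": 0,"ax": 0,"ay": 0,"az": 0},
    {"gripper": 0.2,"tx": 0,"ty": 0,"tz": 0,"ax": 0,"ay": 0,"az": 0}
  ],
  "newtons": 15
}}

```text
t: 5.78
eef_pos: [0.5885, -0.1694, 0.3073]
ee_rot: [-2.541, 1.571, 0.367]
force: [0.2, -0.8, -0.1]
width: 0.0396
```

>>> {"name": "play_rows", "arguments": {
  "steps": [
    {"gripper": 0.2,"tx": 0,"ty": 0,"tz": 0,"ax": 0,"ay": 0,"az": 0},
    {"gripper": 0.2,"tx": 0,"ty": 0,"tz": 0,"ax": 0,"ay": 0,"az": 0},
    {"gripper": 0.2,"tx": 0,"ty": 0,"tz": 0,"ax": 0,"ay": 0,"az": 0},
    {"gripper": 0.2,"tx": 0,"ty": 0,"tz": 0,"ax": 0,"ay": 0,"az": 0},
    {"gripper": 0.2,"tx": 0,"ty": 0,"tz": 0,"ax": 0,"ay": 0,"az": 0}
  ]
}}

```text
t: 6.2
eef_pos: [0.5886, -0.1694, 0.3072]
ee_rot: [-2.869, 1.571, 0.039]
force: [-0.3, -0.0, 0.8]
width: 0.0301
```

>>> {"name": "play_rows", "arguments": {
  "steps": [
    {"gripper": 0.2,"tx": -0.3,"ty": 0,"tz": 0,"ax": 0,"ay": 0,"az": 0},
    {"gripper": 0.2,"tx": -0.7,"ty": 0,"tz": 0,"ax": 0,"ay": 0,"az": 0},
    {"gripper": 0.2,"tx": -1,"ty": 0,"tz": 0,"ax": 0,"ay": 0,"az": 0},
    {"gripper": 0.2,"tx": -1,"ty": 0,"tz": 0,"ax": 0,"ay": 0,"az": 0},
    {"gripper": 0.2,"tx": -1,"ty": 0,"tz": 0,"ax": 0,"ay": 0,"az": 0}
  ]
}}

```text
t: 6.62
eef_pos: [0.5883, -0.1694, 0.4086]
ee_rot: [0.389, 1.57, -2.986]
force: [1.4, 0.3, -1.4]
width: 0.0295
```

```bash
python3 - <<'E'
from snap import *
st=snap("wrist","w4");print(st["eef_pos"],st["force"],st["width"])
plan([.512,.393,.405],np.radians(-13.5),st)
snap("scene","sc4",(200,120,520,300),2.5)
for d in finder.silhouettes("tray","scene")[:2]: print(d["confidence"],d["extent"])
for d in finder.silhouettes("tray","side")[:2]: print(d["confidence"],d["extent"])
E
```

```text
[ 0.5883368  -0.16941554  0.40861932] [ 1.3988078   0.31053254 -1.4315875 ] 0.029512997322527122
turn units [-2.998e+01  0.000e+00  1.000e-02] | shift before turn [  0.14 -21.18   8.18] | after turn [ 0.14 21.16 -8.22] q6 now -0.27
turn units [ 0.02  0.   -0.  ] | shift before turn [  0.14 -21.18   8.18] | after turn [  0.14 -21.16   8.22] q6 now -0.27
0.35 [169.4, 190.8, 194.9, 216.2]
0.87 [197.0, 135.2, 254.4, 178.0]
```

View pics/sc4.png

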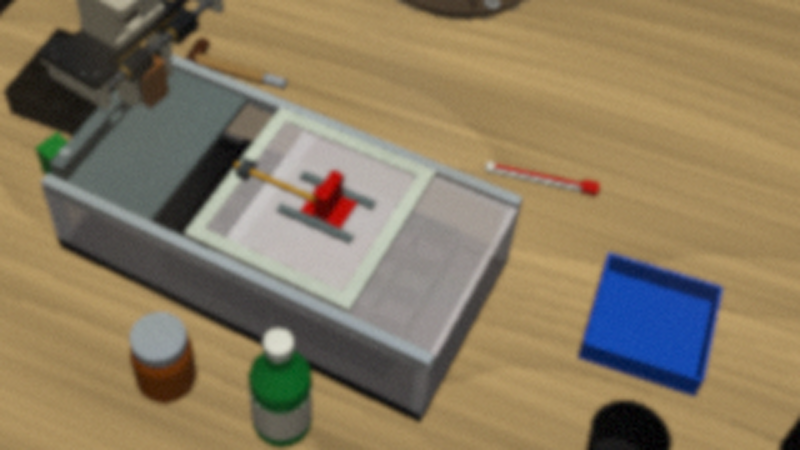

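```bash
python3 - <<'E'
from snap import *
print(onplane(C["scene"],(461.2,246.8),.035),onplane(C["scene"],(457.8,252.4),.0))
P=[onplane(C["scene"],(a/2.5+200,b/2.5+120),.035) for a,b in ((611,254),(721,289),(697,380),(583,345))];print(np.round(P,3))
snap("side","sd4",(180,110,280,200),6)
E
```

```text
[0.51443456 0.40062757 0.035     ] [0.51178627 0.3988191  0.        ]
[[0.45  0.337 0.035]
 [0.447 0.462 0.035]
 [0.573 0.461 0.035]
 [0.58  0.34  0.035]]
```

View pics/sd4.png

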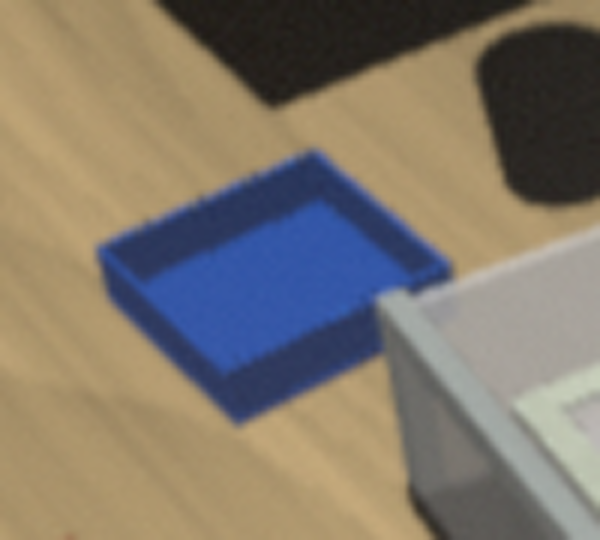

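>>> {"name": "play_rows", "arguments": {
  "steps": [
    {"gripper": 0.2,"tx": 0,"ty": -0.5,"tz": 0.2,"ax": 0,"ay": 0,"az": 0},
    {"gripper": 0.2,"tx": 0,"ty": -0.95,"tz": 0.37,"ax": 0,"ay": 0,"az": 0},
    {"gripper": 0.2,"tx": 0,"ty": -0.95,"tz": 0.37,"ax": 0,"ay": 0,"az": 0},
    {"gripper": 0.2,"tx": 0,"ty": -0.95,"tz": 0.37,"ax": 0,"ay": 0,"az": 0},
    {"gripper": 0.2,"tx": 0,"ty": -0.95,"tz": 0.37,"ax": 0,"ay": 0,"az": 0},
    {"gripper": 0.2,"tx": 0,"ty": -0.95,"tz": 0.37,"ax": 0,"ay": 0,"az": 0},
    {"gripper": 0.2,"tx": 0,"ty": -0.95,"tz": 0.37,"ax": 0,"ay": 0,"az": 0},
    {"gripper": 0.2,"tx": 0,"ty": -0.95,"tz": 0.37,"ax": 0,"ay": 0,"az": 0},
    {"gripper": 0.2,"tx": 0,"ty": -0.95,"tz": 0.37,"ax": 0,"ay": 0,"az": 0},
    {"gripper": 0.2,"tx": 0,"ty": -0.95,"tz": 0.37,"ax": 0,"ay": 0,"az": 0},
    {"gripper": 0.2,"tx": 0,"ty": -0.95,"tz": 0.37,"ax": 0,"ay": 0,"az": 0},
    {"gripper": 0.2,"tx": 0,"ty": -0.95,"tz": 0.37,"ax": 0,"ay": 0,"az": 0},
    {"gripper": 0.2,"tx": 0,"ty": -0.95,"tz": 0.37,"ax": 0,"ay": 0,"az": 0},
    {"gripper": 0.2,"tx": 0,"ty": -0.95,"tz": 0.37,"ax": 0,"ay": 0,"az": 0},
    {"gripper": 0.2,"tx": 0,"ty": -0.95,"tz": 0.37,"ax": 0,"ay": 0,"az": 0},
    {"gripper": 0.2,"tx": 0,"ty": -0.95,"tz": 0.37,"ax": 0,"ay": 0,"az": 0},
    {"gripper": 0.2,"tx": 0,"ty": -0.95,"tz": 0.37,"ax": 0,"ay": 0,"az": 0},
    {"gripper": 0.2,"tx": 0,"ty": -0.95,"tz": 0.37,"ax": 0,"ay": 0,"az": 0},
    {"gripper": 0.2,"tx": 0,"ty": -0.95,"tz": 0.37,"ax": 0,"ay": 0,"az": 0}
  ]
}}

```text
t: 8.45
eef_pos: [0.5226, 0.2998, 0.4059]
ee_rot: [0.958, 1.569, -2.417]
force: [0.3, 0.0, -0.6]
width: 0.0296
```

>>> {"name": "play_rows", "arguments": {
  "steps": [
    {"gripper": 0.2,"tx": 0,"ty": -0.95,"tz": 0.37,"ax": 0,"ay": 0,"az": 0},
    {"gripper": 0.2,"tx": 0,"ty": -0.95,"tz": 0.37,"ax": 0,"ay": 0,"az": 0},
    {"gripper": 0.2,"tx": 0,"ty": -0.95,"tz": 0.37,"ax": 0,"ay": 0,"az": 0},
    {"gripper": 0.2,"tx": 0,"ty": -0.95,"tz": 0.37,"ax": 0,"ay": 0,"az": 0},
    {"gripper": 0.2,"tx": 0,"ty": 0,"tz": 0,"ax": 0,"ay": 0,"az": 0}
  ]
}}

```text
t: 8.87
eef_pos: [0.5084, 0.4033, 0.4051]
ee_rot: [0.982, 1.569, -2.39]
force: [-0.2, -0.4, -0.7]
width: 0.0303
```

```bash
python3 - <<'E'
from snap import *
st=snap("wrist","w5");print(st["eef_pos"],st["force"],st["width"])
plan([.513,.4,.193],np.radians(-13.5),st)
c=wcam(st)
for d in finder.pinpoint("tray","wrist")[:3]: print(d["confidence"],d["location"],onplane(c,d["location"][::-1],0.))
E
```

```text
[0.50835851 0.40328779 0.40511734] [-0.20063186 -0.37945879 -0.68821703] 0.030343137136571902
turn units [-2.996e+01  3.000e-02  2.000e-02] | shift before turn [ 8.48  0.07 -0.22] | after turn [ 8.48 -0.08  0.21] q6 now -1.2
turn units [ 0.04  0.01 -0.02] | shift before turn [ 8.48  0.07 -0.22] | after turn [ 8.48  0.08 -0.21] q6 now -1.2
0.75 [167.1, 320.7] [0.50778491 0.39876146 0.        ]
```

View pics/w5.png

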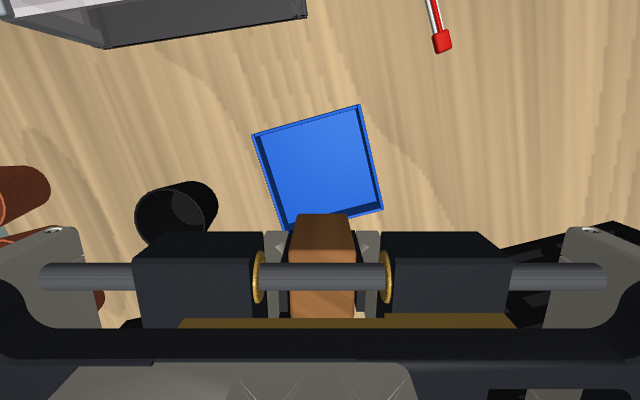

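>>> {"name": "play_rows", "arguments": {
  "steps": [
    {"gripper": 0.2,"tx": 0.7,"ty": 0.08,"tz": -0.12,"ax": 0,"ay": 0,"az": 0},
    {"gripper": 0.2,"tx": 0.9,"ty": 0,"tz": 0,"ax": 0,"ay": 0,"az": 0},
    {"gripper": 0.2,"tx": 0.9,"ty": 0,"tz": 0,"ax": 0,"ay": 0,"az": 0},
    {"gripper": 0.2,"tx": 0.9,"ty": 0,"tz": 0,"ax": 0,"ay": 0,"az": 0},
    {"gripper": 0.2,"tx": 0.9,"ty": 0,"tz": 0,"ax": 0,"ay": 0,"az": 0},
    {"gripper": 0.2,"tx": 0.9,"ty": 0,"tz": 0,"ax": 0,"ay": 0,"az": 0},
    {"gripper": 0.2,"tx": 0.9,"ty": 0,"tz": 0,"ax": 0,"ay": 0,"az": 0},
    {"gripper": 0.2,"tx": 0.8,"ty": 0,"tz": 0,"ax": 0,"ay": 0,"az": 0},
    {"gripper": 0.2,"tx": 0.6,"ty": 0,"tz": 0,"ax": 0,"ay": 0,"az": 0},
    {"gripper": 0.2,"tx": 0.5,"ty": 0,"tz": 0,"ax": 0,"ay": 0,"az": 0},
    {"gripper": 0.2,"tx": 0.3,"ty": 0,"tz": 0,"ax": 0,"ay": 0,"az": 0},
    {"gripper": 0.2,"tx": 0.15,"ty": 0,"tz": 0,"ax": 0,"ay": 0,"az": 0},
    {"gripper": 0.2,"tx": 0,"ty": 0,"tz": 0,"ax": 0,"ay": 0,"az": 0}
  ]
}}

```text
t: 10.05
eef_pos: [0.5121, 0.3964, 0.1954]
ee_rot: [1.231, 1.57, -2.145]
force: [0.3, -0.2, -0.7]
width: 0.0299
```

```bash
python3 - <<'E'
from snap import *
st=snap("wrist","w6");print(st["eef_pos"],st["force"],st["width"])
E
```

```text
[0.51207345 0.39640096 0.19539157] [ 0.32941995 -0.23644751 -0.73923994] 0.02989565575287096
```

View pics/w6.png

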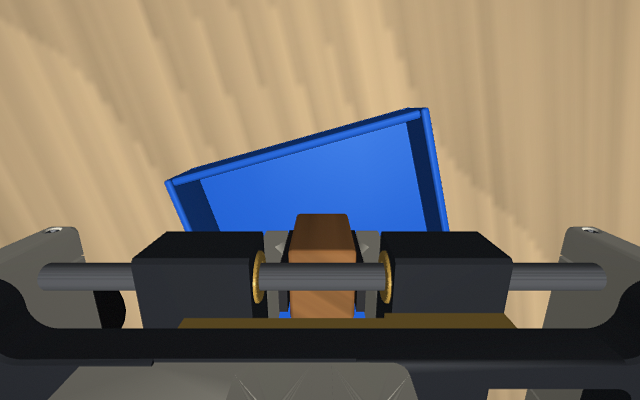

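The block is inside the tray, centred. I'll lower 3 mm and open partway so the fingers clear the walls.

>>> {"name": "play_rows", "arguments": {
  "steps": [
    {"gripper": 0.2,"tx": 0.12,"ty": 0,"tz": 0,"ax": 0,"ay": 0,"az": 0},
    {"gripper": 0.2,"tx": 0,"ty": 0,"tz": 0,"ax": 0,"ay": 0,"az": 0},
    {"gripper": 0.55,"tx": 0,"ty": 0,"tz": 0,"ax": 0,"ay": 0,"az": 0},
    {"gripper": 0.55,"tx": 0,"ty": 0,"tz": 0,"ax": 0,"ay": 0,"az": 0},
    {"gripper": 0.55,"tx": 0,"ty": 0,"tz": 0,"ax": 0,"ay": 0,"az": 0},
    {"gripper": 0.55,"tx": 0,"ty": 0,"tz": 0,"ax": 0,"ay": 0,"az": 0},
    {"gripper": 0.55,"tx": 0,"ty": 0,"tz": 0,"ax": 0,"ay": 0,"az": 0},
    {"gripper": 0.55,"tx": 0,"ty": 0,"tz": 0,"ax": 0,"ay": 0,"az": 0}
  ]
}}

```text
t: 10.77
eef_pos: [0.5121, 0.3967, 0.193]
ee_rot: [-2.112, 1.571, 0.796]
force: [0.4, 0.5, 0.1]
width: 0.048
```

>>> {"name": "play_rows", "arguments": {
  "steps": [
    {"gripper": 0.55,"tx": -0.5,"ty": 0,"tz": 0,"ax": 0,"ay": 0,"az": 0},
    {"gripper": 0.55,"tx": -0.9,"ty": 0,"tz": 0,"ax": 0,"ay": 0,"az": 0},
    {"gripper": 0.55,"tx": -0.9,"ty": 0,"tz": 0,"ax": 0,"ay": 0,"az": 0},
    {"gripper": 0.55,"tx": -0.9,"ty": 0,"tz": 0,"ax": 0,"ay": 0,"az": 0},
    {"gripper": 0.55,"tx": -0.9,"ty": 0,"tz": 0,"ax": 0,"ay": 0,"az": 0},
    {"gripper": 0.55,"tx": -0.9,"ty": 0,"tz": 0,"ax": 0,"ay": 0,"az": 0},
    {"gripper": 0.55,"tx": -0.9,"ty": 0,"tz": 0,"ax": 0,"ay": 0,"az": 0},
    {"gripper": 0.55,"tx": -0.9,"ty": 0,"tz": 0,"ax": 0,"ay": 0,"az": 0},
    {"gripper": 0.55,"tx": -0.9,"ty": 0,"tz": 0,"ax": 0,"ay": 0,"az": 0},
    {"gripper": 0.55,"tx": 0,"ty": 0,"tz": 0,"ax": 0,"ay": 0,"az": 0}
  ]
}}

```text
t: 11.6
eef_pos: [0.5128, 0.3971, 0.3921]
ee_rot: [-2.168, 1.562, 0.74]
force: [1.2, 0.4, 1.7]
width: 0.0482
```

```bash
python3 - <<'E'
from snap import *
st=snap("scene","sc7",(400,190,520,310),5);print(st["eef_pos"],st["force"],st["width"])
snap("side","sd7",(180,100,300,220),5)
snap("wrist","w7")
E
```

```text
[0.51284978 0.39710048 0.39210342] [1.20240538 0.44428567 1.73137844] 0.04821787388384899
```

View pics/sc7.png

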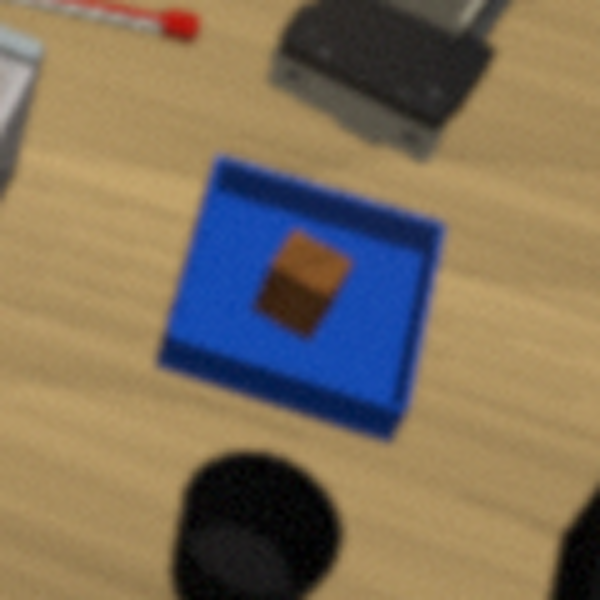

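View pics/sd7.png

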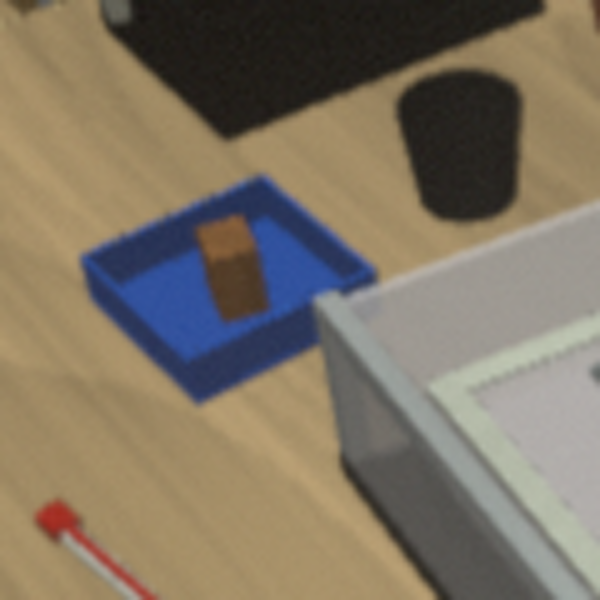

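The block stands upright in the middle of the tray, and the fingers are clear. Next I'll plan the pushing pose behind the pull.

```bash
python3 - <<'E'
from plan import *
plan([.591,.11,.392],np.radians(-5.2))
E
```

```text
turn units [2.863e+01 1.000e-02 0.000e+00] | shift before turn [-0.24 10.41 -5.74] | after turn [ -0.23 -11.12   4.19] q6 now -1.19
turn units [-1.37 -0.    0.01] | shift before turn [-0.24 10.41 -5.74] | after turn [-0.23 11.12 -4.19] q6 now -1.19
```

View pics/w7.png

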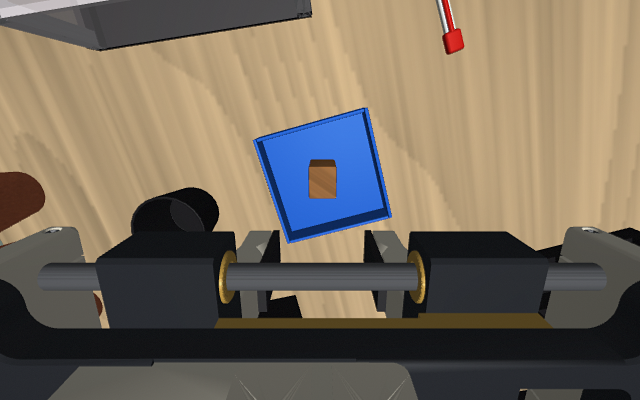

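>>> {"name": "play_rows", "arguments": {
  "steps": [
    {"gripper": 0,"tx": 0,"ty": 0,"tz": 0,"ax": -0.69,"ay": 0,"az": 0},
    {"gripper": 0,"tx": 0,"ty": 0,"tz": 0,"ax": -0.69,"ay": 0,"az": 0},
    {"gripper": 0,"tx": 0,"ty": 0.93,"tz": -0.35,"ax": 0,"ay": 0,"az": 0},
    {"gripper": 0,"tx": 0,"ty": 0.93,"tz": -0.35,"ax": 0,"ay": 0,"az": 0},
    {"gripper": 0,"tx": 0,"ty": 0.93,"tz": -0.35,"ax": 0,"ay": 0,"az": 0},
    {"gripper": 0,"tx": 0,"ty": 0.93,"tz": -0.35,"ax": 0,"ay": 0,"az": 0},
    {"gripper": 0,"tx": 0,"ty": 0.93,"tz": -0.35,"ax": 0,"ay": 0,"az": 0},
    {"gripper": 0,"tx": 0,"ty": 0.93,"tz": -0.35,"ax": 0,"ay": 0,"az": 0},
    {"gripper": 0,"tx": 0,"ty": 0.93,"tz": -0.35,"ax": 0,"ay": 0,"az": 0},
    {"gripper": 0,"tx": 0,"ty": 0.93,"tz": -0.35,"ax": 0,"ay": 0,"az": 0},
    {"gripper": 0,"tx": 0,"ty": 0.93,"tz": -0.35,"ax": 0,"ay": 0,"az": 0},
    {"gripper": 0,"tx": 0,"ty": 0.93,"tz": -0.35,"ax": 0,"ay": 0,"az": 0},
    {"gripper": 0,"tx": 0,"ty": 0.93,"tz": -0.35,"ax": 0,"ay": 0,"az": 0},
    {"gripper": 0,"tx": 0,"ty": 0.93,"tz": -0.35,"ax": 0,"ay": 0,"az": 0},
    {"gripper": 0,"tx": 0,"ty": 0,"tz": 0,"ax": 0,"ay": 0,"az": 0},
    {"gripper": 0,"tx": 0,"ty": 0,"tz": 0,"ax": 0,"ay": 0,"az": 0}
  ],
  "newtons": 20
}}

```text
t: 13.08
eef_pos: [0.5918, 0.1082, 0.3845]
ee_rot: [0.512, 1.569, -2.721]
force: [0.2, 0.8, -0.2]
width: 0.0004
```

```bash
python3 - <<'E'
from snap import *
st=snap("wrist","w8");print(st["eef_pos"],st["force"],st["width"])
c=wcam(st)
for q,z in (("pull",.154),("door_center",.132)):
  for d in finder.pinpoint(q,"wrist")[:3]: print(q,d["confidence"],d["location"],onplane(c,d["location"][::-1],z))
E
```

```text
[0.59177621 0.10815193 0.38445749] [ 0.24751491  0.78799716 -0.17274988] 0.0004126634702729666
pull 0.71 [121.8, 321.8] [0.58464772 0.04063812 0.154     ]
pull 0.47 [60.2, 320.2] [0.58217    0.00222247 0.154     ]
door_center 0.62 [94.5, 318.5] [0.5853264  0.02190761 0.132     ]
door_center 0.53 [154.1, 163.0] [0.70906134 0.05439799 0.132     ]
```

View pics/w8.png

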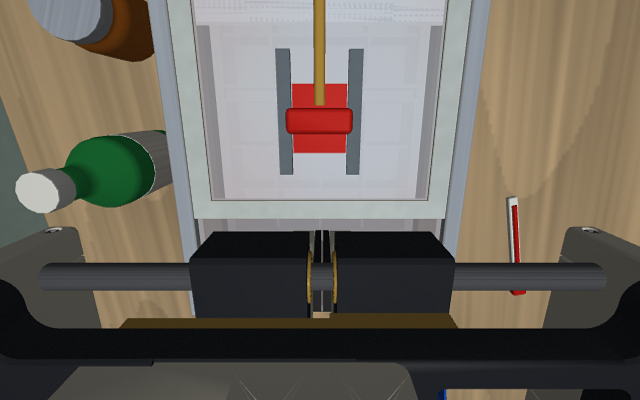

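The pull (columns 287–352, rows 108–134) lies straight ahead of the closed fingers and square to the tool. I'll descend behind it.

>>> {"name": "play_rows", "arguments": {
  "steps": [
    {"gripper": 0,"tx": 0.5,"ty": 0,"tz": 0,"ax": 0,"ay": 0,"az": 0},
    {"gripper": 0,"tx": 0.7,"ty": 0,"tz": 0,"ax": 0,"ay": 0,"az": 0},
    {"gripper": 0,"tx": 0.7,"ty": 0,"tz": 0,"ax": 0,"ay": 0,"az": 0},
    {"gripper": 0,"tx": 0.4,"ty": 0,"tz": 0,"ax": 0,"ay": 0,"az": 0},
    {"gripper": 0,"tx": 0,"ty": 0,"tz": 0,"ax": 0,"ay": 0,"az": 0},
    {"gripper": 0,"tx": 0,"ty": 0,"tz": 0,"ax": 0,"ay": 0,"az": 0}
  ]
}}

```text
t: 13.73
eef_pos: [0.5918, 0.11, 0.3278]
ee_rot: [0.834, 1.57, -2.396]
force: [-0.1, 0.1, 1.2]
width: 0.0007
```

```bash
python3 - <<'E'
from snap import *
st=snap("wrist","w9");print(st["eef_pos"],st["force"],st["width"])
snap("side","sd9",(250,80,410,240),4);snap("scene","sc9",(260,130,420,260),4)
M=R.from_euler("xyz",st["ee_rot"]).as_matrix();print(M.round(3))
print(C["side"] and proj(C["side"],st["eef_pos"]+M[:,0]*.178))
E
```

```text
[0.59180506 0.11002856 0.32775225] [-0.10312665  0.12209256  1.23447232] 0.0007077913902530013
[[-0.001 -0.088 -0.996]
 [-0.001 -0.996  0.088]
 [-1.     0.001  0.001]]
[[301.41500065 157.78315778]]
```

View pics/sd9.png

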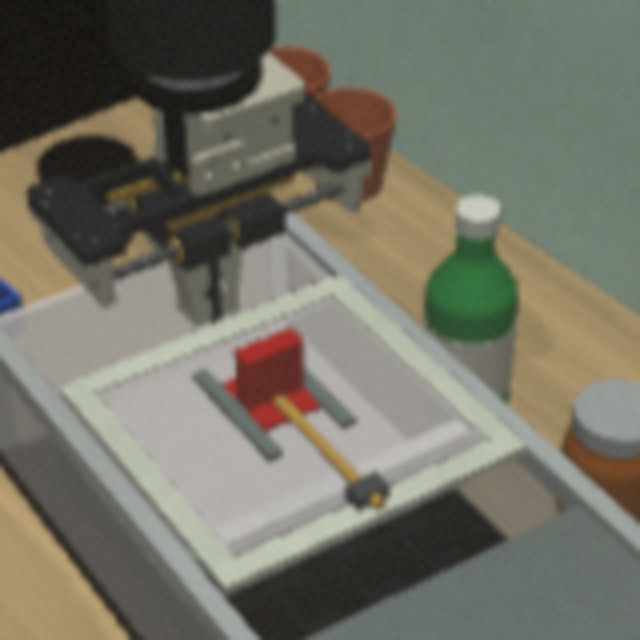

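View pics/w9.png

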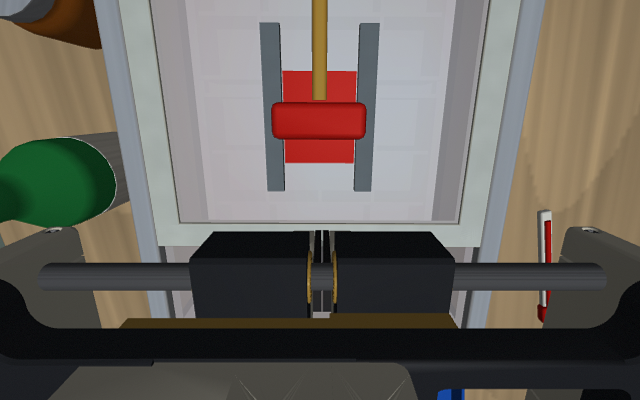

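>>> {"name": "play_rows", "arguments": {
  "steps": [
    {"gripper": 0,"tx": 0,"ty": 0.4,"tz": 0,"ax": 0,"ay": 0,"az": 0},
    {"gripper": 0,"tx": 0,"ty": 0.4,"tz": 0,"ax": 0,"ay": 0,"az": 0},
    {"gripper": 0,"tx": 0,"ty": 0.4,"tz": 0,"ax": 0,"ay": 0,"az": 0},
    {"gripper": 0,"tx": 0,"ty": 0.3,"tz": 0,"ax": 0,"ay": 0,"az": 0},
    {"gripper": 0,"tx": 0,"ty": 0.08,"tz": 0,"ax": 0,"ay": 0,"az": 0},
    {"gripper": 0,"tx": 0,"ty": 0.08,"tz": 0,"ax": 0,"ay": 0,"az": 0},
    {"gripper": 0,"tx": 0,"ty": 0.08,"tz": 0,"ax": 0,"ay": 0,"az": 0},
    {"gripper": 0,"tx": 0,"ty": 0.08,"tz": 0,"ax": 0,"ay": 0,"az": 0},
    {"gripper": 0,"tx": 0,"ty": 0.08,"tz": 0,"ax": 0,"ay": 0,"az": 0},
    {"gripper": 0,"tx": 0,"ty": 0.08,"tz": 0,"ax": 0,"ay": 0,"az": 0},
    {"gripper": 0,"tx": 0,"ty": 0.08,"tz": 0,"ax": 0,"ay": 0,"az": 0},
    {"gripper": 0,"tx": 0,"ty": 0.08,"tz": 0,"ax": 0,"ay": 0,"az": 0},
    {"gripper": 0,"tx": 0,"ty": 0.08,"tz": 0,"ax": 0,"ay": 0,"az": 0},
    {"gripper": 0,"tx": 0,"ty": 0.08,"tz": 0,"ax": 0,"ay": 0,"az": 0},
    {"gripper": 0,"tx": 0,"ty": 0.08,"tz": 0,"ax": 0,"ay": 0,"az": 0},
    {"gripper": 0,"tx": 0,"ty": 0.08,"tz": 0,"ax": 0,"ay": 0,"az": 0}
  ]
}}

```text
t: 15.22
eef_pos: [0.5863, 0.0481, 0.3279]
ee_rot: [-1.487, 1.571, 1.565]
force: [0.4, 3.0, -0.2]
width: 0.0004
```

>>> {"name": "play_rows", "arguments": {
  "steps": [
    {"gripper": 0,"tx": 0,"ty": 0.08,"tz": 0,"ax": 0,"ay": 0,"az": 0},
    {"gripper": 0,"tx": 0,"ty": 0.08,"tz": 0,"ax": 0,"ay": 0,"az": 0},
    {"gripper": 0,"tx": 0,"ty": 0.08,"tz": 0,"ax": 0,"ay": 0,"az": 0},
    {"gripper": 0,"tx": 0,"ty": 0.08,"tz": 0,"ax": 0,"ay": 0,"az": 0},
    {"gripper": 0,"tx": 0,"ty": 0.08,"tz": 0,"ax": 0,"ay": 0,"az": 0},
    {"gripper": 0,"tx": 0,"ty": 0.08,"tz": 0,"ax": 0,"ay": 0,"az": 0}
  ]
}}

```text
t: 15.72
eef_pos: [0.5852, 0.036, 0.3279]
ee_rot: [0.062, 1.571, 3.115]
force: [0.6, 3.1, 0.6]
width: 0.0005
```

```bash
python3 - <<'E'
from snap import *
st=snap("wrist","w10");print(st["eef_pos"],st["force"],st["width"])
E
```

```text
[0.58521248 0.03602658 0.3278707 ] [0.60093712 3.11225736 0.60368563] 0.0005146417483374675
```

View pics/w10.png

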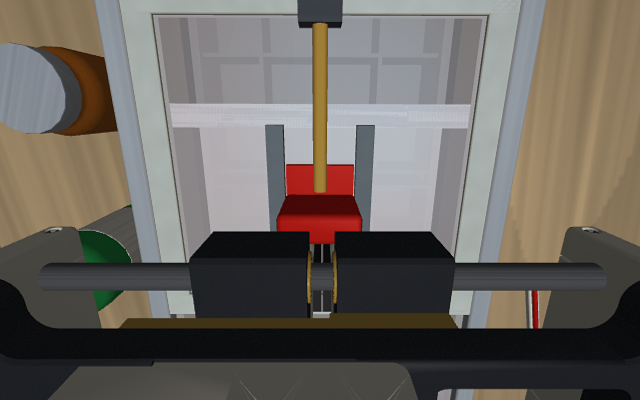

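Steady 3 N push, and the door slides with the fingers square on the pull. I'll continue.

>>> {"name": "play_rows", "arguments": {
  "steps": [
    {"gripper": 0,"tx": 0,"ty": 0.12,"tz": 0,"ax": 0,"ay": 0,"az": 0},
    {"gripper": 0,"tx": 0,"ty": 0.12,"tz": 0,"ax": 0,"ay": 0,"az": 0},
    {"gripper": 0,"tx": 0,"ty": 0.12,"tz": 0,"ax": 0,"ay": 0,"az": 0},
    {"gripper": 0,"tx": 0,"ty": 0.12,"tz": 0,"ax": 0,"ay": 0,"az": 0},
    {"gripper": 0,"tx": 0,"ty": 0.12,"tz": 0,"ax": 0,"ay": 0,"az": 0},
    {"gripper": 0,"tx": 0,"ty": 0.12,"tz": 0,"ax": 0,"ay": 0,"az": 0},
    {"gripper": 0,"tx": 0,"ty": 0.12,"tz": 0,"ax": 0,"ay": 0,"az": 0},
    {"gripper": 0,"tx": 0,"ty": 0.12,"tz": 0,"ax": 0,"ay": 0,"az": 0},
    {"gripper": 0,"tx": 0,"ty": 0.12,"tz": 0,"ax": 0,"ay": 0,"az": 0},
    {"gripper": 0,"tx": 0,"ty": 0.12,"tz": 0,"ax": 0,"ay": 0,"az": 0},
    {"gripper": 0,"tx": 0,"ty": 0.12,"tz": 0,"ax": 0,"ay": 0,"az": 0},
    {"gripper": 0,"tx": 0,"ty": 0.12,"tz": 0,"ax": 0,"ay": 0,"az": 0},
    {"gripper": 0,"tx": 0,"ty": 0.12,"tz": 0,"ax": 0,"ay": 0,"az": 0},
    {"gripper": 0,"tx": 0,"ty": 0.12,"tz": 0,"ax": 0,"ay": 0,"az": 0},
    {"gripper": 0,"tx": 0,"ty": 0.12,"tz": 0,"ax": 0,"ay": 0,"az": 0},
    {"gripper": 0,"tx": 0,"ty": 0.12,"tz": 0,"ax": 0,"ay": 0,"az": 0},
    {"gripper": 0,"tx": 0,"ty": 0.12,"tz": 0,"ax": 0,"ay": 0,"az": 0},
    {"gripper": 0,"tx": 0,"ty": 0.12,"tz": 0,"ax": 0,"ay": 0,"az": 0},
    {"gripper": 0,"tx": 0,"ty": 0.12,"tz": 0,"ax": 0,"ay": 0,"az": 0},
    {"gripper": 0,"tx": 0,"ty": 0.12,"tz": 0,"ax": 0,"ay": 0,"az": 0}
  ]
}}

```text
t: 17.43
eef_pos: [0.5799, -0.0238, 0.3279]
ee_rot: [0.216, 1.571, -3.015]
force: [-2.2, 3.4, -1.0]
width: 0.0005
```

>>> {"name": "play_rows", "arguments": {
  "steps": [
    {"gripper": 0,"tx": 0,"ty": 0.12,"tz": 0,"ax": 0,"ay": 0,"az": 0},
    {"gripper": 0,"tx": 0,"ty": 0.12,"tz": 0,"ax": 0,"ay": 0,"az": 0},
    {"gripper": 0,"tx": 0,"ty": 0.12,"tz": 0,"ax": 0,"ay": 0,"az": 0},
    {"gripper": 0,"tx": 0,"ty": 0.12,"tz": 0,"ax": 0,"ay": 0,"az": 0},
    {"gripper": 0,"tx": 0,"ty": 0.12,"tz": 0,"ax": 0,"ay": 0,"az": 0},
    {"gripper": 0,"tx": 0,"ty": 0.12,"tz": 0,"ax": 0,"ay": 0,"az": 0},
    {"gripper": 0,"tx": 0,"ty": 0.12,"tz": 0,"ax": 0,"ay": 0,"az": 0},
    {"gripper": 0,"tx": 0,"ty": 0.12,"tz": 0,"ax": 0,"ay": 0,"az": 0},
    {"gripper": 0,"tx": 0,"ty": 0.12,"tz": 0,"ax": 0,"ay": 0,"az": 0},
    {"gripper": 0,"tx": 0,"ty": 0.12,"tz": 0,"ax": 0,"ay": 0,"az": 0},
    {"gripper": 0,"tx": 0,"ty": 0.12,"tz": 0,"ax": 0,"ay": 0,"az": 0},
    {"gripper": 0,"tx": 0,"ty": 0.12,"tz": 0,"ax": 0,"ay": 0,"az": 0},
    {"gripper": 0,"tx": 0,"ty": 0.12,"tz": 0,"ax": 0,"ay": 0,"az": 0},
    {"gripper": 0,"tx": 0,"ty": 0.06,"tz": 0,"ax": 0,"ay": 0,"az": 0}
  ]
}}

```text
t: 18.6
eef_pos: [0.5763, -0.0643, 0.3279]
ee_rot: [2.016, 1.571, -1.215]
force: [-2.7, 3.8, -0.5]
width: 0.0002
```

```bash
python3 - <<'E'
from snap import *
st=snap("wrist","w11");print(st["eef_pos"],st["force"],st["width"])
snap("side","sd11",(280,120,440,280),4)
E
```

```text
[ 0.57629039 -0.06426725  0.32794033] [-2.70408774  3.77766183 -0.45941361] 0.00022676405219427498
```

View pics/w11.png

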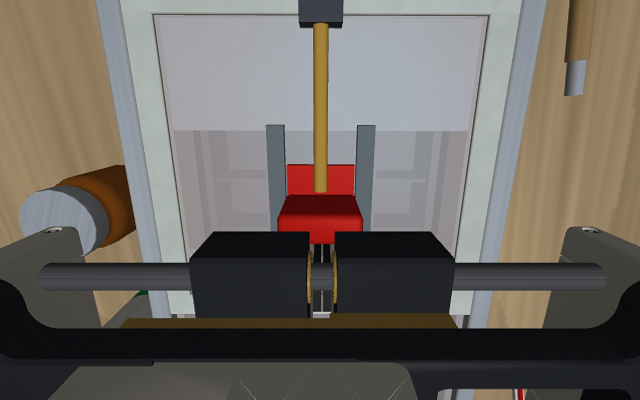

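View pics/sd11.png

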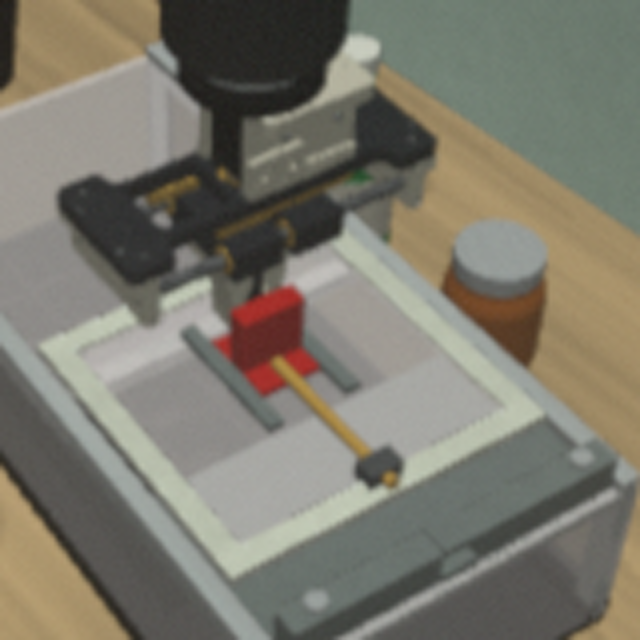

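The bolt hasn't moved on the door (the pull and rails look the same as before), and the door is about 35 mm short of the post. I'll continue more slowly.

>>> {"name": "play_rows", "arguments": {
  "steps": [
    {"gripper": 0,"tx": 0,"ty": 0.08,"tz": 0,"ax": 0,"ay": 0,"az": 0},
    {"gripper": 0,"tx": 0,"ty": 0.08,"tz": 0,"ax": 0,"ay": 0,"az": 0},
    {"gripper": 0,"tx": 0,"ty": 0.08,"tz": 0,"ax": 0,"ay": 0,"az": 0},
    {"gripper": 0,"tx": 0,"ty": 0.08,"tz": 0,"ax": 0,"ay": 0,"az": 0},
    {"gripper": 0,"tx": 0,"ty": 0.08,"tz": 0,"ax": 0,"ay": 0,"az": 0},
    {"gripper": 0,"tx": 0,"ty": 0.08,"tz": 0,"ax": 0,"ay": 0,"az": 0},
    {"gripper": 0,"tx": 0,"ty": 0.08,"tz": 0,"ax": 0,"ay": 0,"az": 0},
    {"gripper": 0,"tx": 0,"ty": 0.08,"tz": 0,"ax": 0,"ay": 0,"az": 0},
    {"gripper": 0,"tx": 0,"ty": 0.08,"tz": 0,"ax": 0,"ay": 0,"az": 0},
    {"gripper": 0,"tx": 0,"ty": 0.08,"tz": 0,"ax": 0,"ay": 0,"az": 0},
    {"gripper": 0,"tx": 0,"ty": 0.06,"tz": 0,"ax": 0,"ay": 0,"az": 0},
    {"gripper": 0,"tx": 0,"ty": 0.06,"tz": 0,"ax": 0,"ay": 0,"az": 0}
  ]
}}

```text
t: 19.7
eef_pos: [0.5744, -0.0869, 0.3281]
ee_rot: [-3.095, 1.57, -0.042]
force: [1.1, 3.2, 0.4]
width: 0.0005
```

>>> {"name": "play_rows", "arguments": {
  "steps": [
    {"gripper": 0,"tx": 0,"ty": 0.06,"tz": 0,"ax": 0,"ay": 0,"az": 0},
    {"gripper": 0,"tx": 0,"ty": 0.06,"tz": 0,"ax": 0,"ay": 0,"az": 0},
    {"gripper": 0,"tx": 0,"ty": 0.06,"tz": 0,"ax": 0,"ay": 0,"az": 0}
  ]
}}

```text
t: 19.95
eef_pos: [0.5739, -0.0914, 0.3279]
ee_rot: [2.849, 1.571, -0.382]
force: [2.1, 3.2, 1.3]
width: 0.0005
```

>>> {"name": "play_rows", "arguments": {
  "steps": [
    {"gripper": 0,"tx": 0,"ty": 0.06,"tz": 0,"ax": 0,"ay": 0,"az": 0},
    {"gripper": 0,"tx": 0,"ty": 0.06,"tz": 0,"ax": 0,"ay": 0,"az": 0}
  ]
}}

```text
t: 20.12
eef_pos: [0.5736, -0.0943, 0.3279]
ee_rot: [-2.774, 1.571, 0.278]
force: [2.9, 1.9, 1.7]
width: 0.0001
```

>>> {"name": "play_rows", "arguments": {
  "steps": [
    {"gripper": 0,"tx": 0,"ty": 0.06,"tz": 0,"ax": 0,"ay": 0,"az": 0},
    {"gripper": 0,"tx": 0,"ty": 0.06,"tz": 0,"ax": 0,"ay": 0,"az": 0}
  ]
}}

```text
t: 20.28
eef_pos: [0.5733, -0.0974, 0.3279]
ee_rot: [-2.96, 1.571, 0.093]
force: [2.1, 3.3, 1.3]
width: 0.0008
```

>>> {"name": "play_rows", "arguments": {
  "steps": [
    {"gripper": 0,"tx": 0,"ty": 0.05,"tz": 0,"ax": 0,"ay": 0,"az": 0},
    {"gripper": 0,"tx": 0,"ty": 0.05,"tz": 0,"ax": 0,"ay": 0,"az": 0}
  ]
}}

```text
t: 20.45
eef_pos: [0.5731, -0.0998, 0.3279]
ee_rot: [-1.665, 1.571, 1.387]
force: [1.5, 2.8, 2.3]
width: 0.0004
```

>>> {"name": "play_rows", "arguments": {
  "steps": [
    {"gripper": 0,"tx": 0,"ty": 0.05,"tz": 0,"ax": 0,"ay": 0,"az": 0},
    {"gripper": 0,"tx": 0,"ty": 0.05,"tz": 0,"ax": 0,"ay": 0,"az": 0}
  ]
}}

```text
t: 20.62
eef_pos: [0.5729, -0.1018, 0.3279]
ee_rot: [-1.791, 1.57, 1.261]
force: [1.9, 8.9, 3.3]
width: 0.0002
```

>>> {"name": "play_rows", "arguments": {
  "steps": [
    {"gripper": 0,"tx": 0,"ty": 0.05,"tz": 0,"ax": 0,"ay": 0,"az": 0},
    {"gripper": 0,"tx": 0,"ty": 0.05,"tz": 0,"ax": 0,"ay": 0,"az": 0}
  ]
}}

```text
t: 20.78
eef_pos: [0.5727, -0.104, 0.3279]
ee_rot: [-1.797, 1.569, 1.255]
force: [1.8, 7.9, 2.4]
width: 0.0004
```

The push rose to 8–9 N at y ≈ -0.101: the door has met the post and the bolt is sliding. I expect the end stop near y ≈ -0.115.

>>> {"name": "play_rows", "arguments": {
  "steps": [
    {"gripper": 0,"tx": 0,"ty": 0.05,"tz": 0,"ax": 0,"ay": 0,"az": 0},
    {"gripper": 0,"tx": 0,"ty": 0.05,"tz": 0,"ax": 0,"ay": 0,"az": 0},
    {"gripper": 0,"tx": 0,"ty": 0.04,"tz": 0,"ax": 0,"ay": 0,"az": 0}
  ]
}}

```text
t: 21.03
eef_pos: [0.5724, -0.1075, 0.3279]
ee_rot: [-1.746, 1.569, 1.306]
force: [1.5, 7.5, 2.7]
width: 0.0005
```

>>> {"name": "play_rows", "arguments": {
  "steps": [
    {"gripper": 0,"tx": 0,"ty": 0.04,"tz": 0,"ax": 0,"ay": 0,"az": 0},
    {"gripper": 0,"tx": 0,"ty": 0.04,"tz": 0,"ax": 0,"ay": 0,"az": 0}
  ]
}}

```text
t: 21.2
eef_pos: [0.5722, -0.1095, 0.3279]
ee_rot: [-1.736, 1.569, 1.316]
force: [0.8, 8.1, 2.8]
width: 0.0008
```

>>> {"name": "play_rows", "arguments": {
  "steps": [
    {"gripper": 0,"tx": 0,"ty": 0.03,"tz": 0,"ax": 0,"ay": 0,"az": 0},
    {"gripper": 0,"tx": 0,"ty": 0.03,"tz": 0,"ax": 0,"ay": 0,"az": 0}
  ]
}}

```text
t: 21.37
eef_pos: [0.5721, -0.111, 0.3279]
ee_rot: [-1.712, 1.569, 1.341]
force: [1.9, 8.3, 2.6]
width: 0.0005
```

>>> {"name": "play_rows", "arguments": {
  "steps": [
    {"gripper": 0,"tx": 0,"ty": 0.03,"tz": 0,"ax": 0,"ay": 0,"az": 0},
    {"gripper": 0,"tx": 0,"ty": 0.03,"tz": 0,"ax": 0,"ay": 0,"az": 0}
  ]
}}

```text
t: 21.53
eef_pos: [0.5719, -0.1124, 0.3279]
ee_rot: [-1.706, 1.569, 1.347]
force: [1.1, 7.7, 2.0]
width: 0.0004
```

>>> {"name": "play_rows", "arguments": {
  "steps": [
    {"gripper": 0,"tx": 0,"ty": 0.02,"tz": 0,"ax": 0,"ay": 0,"az": 0}
  ]
}}

```text
t: 21.62
eef_pos: [0.5719, -0.113, 0.3279]
ee_rot: [-1.712, 1.569, 1.34]
force: [1.0, 7.6, 1.8]
width: 0.0004
```

>>> {"name": "play_rows", "arguments": {
  "steps": [
    {"gripper": 0,"tx": 0,"ty": 0.02,"tz": 0,"ax": 0,"ay": 0,"az": 0}
  ]
}}

```text
t: 21.7
eef_pos: [0.5718, -0.1135, 0.3279]
ee_rot: [-1.72, 1.569, 1.332]
force: [0.9, 7.4, 2.8]
width: 0.0007
```

>>> {"name": "play_rows", "arguments": {
  "steps": [
    {"gripper": 0,"tx": 0,"ty": 0.02,"tz": 0,"ax": 0,"ay": 0,"az": 0}
  ]
}}

```text
t: 21.78
eef_pos: [0.5718, -0.1139, 0.3279]
ee_rot: [-1.73, 1.569, 1.322]
force: [1.1, 8.2, 2.7]
width: 0.0003
```

>>> {"name": "play_rows", "arguments": {
  "steps": [
    {"gripper": 0,"tx": 0,"ty": 0.02,"tz": 0,"ax": 0,"ay": 0,"az": 0}
  ]
}}

```text
t: 21.87
eef_pos: [0.5717, -0.1144, 0.3279]
ee_rot: [-1.677, 1.569, 1.376]
force: [1.3, 7.7, 3.3]
width: 0.0003
```

>>> {"name": "play_rows", "arguments": {
  "steps": [
    {"gripper": 0,"tx": 0,"ty": 0.02,"tz": 0,"ax": 0,"ay": 0,"az": 0}
  ]
}}

```text
t: 21.95
eef_pos: [0.5717, -0.1148, 0.3279]
ee_rot: [-1.741, 1.569, 1.311]
force: [0.7, 11.3, 4.1]
width: 0.0003
```

>>> {"name": "play_rows", "arguments": {
  "steps": [
    {"gripper": 0,"tx": 0,"ty": 0.02,"tz": 0,"ax": 0,"ay": 0,"az": 0}
  ]
}}

```text
t: 22.03
eef_pos: [0.5717, -0.115, 0.3279]
ee_rot: [-1.717, 1.568, 1.336]
force: [0.3, 14.0, 4.3]
width: 0.0006
```

The force climbed to 14 N at the expected position: this is the end stop. I'll back off straight, then rise.

>>> {"name": "play_rows", "arguments": {
  "steps": [
    {"gripper": 0,"tx": 0,"ty": -0.1,"tz": 0,"ax": 0,"ay": 0,"az": 0},
    {"gripper": 0,"tx": 0,"ty": -0.3,"tz": 0,"ax": 0,"ay": 0,"az": 0},
    {"gripper": 0,"tx": 0,"ty": -0.5,"tz": 0,"ax": 0,"ay": 0,"az": 0},
    {"gripper": 0,"tx": 0,"ty": -0.5,"tz": 0,"ax": 0,"ay": 0,"az": 0},
    {"gripper": 0,"tx": -0.5,"ty": -0.3,"tz": 0,"ax": 0,"ay": 0,"az": 0},
    {"gripper": 0,"tx": -0.8,"ty": 0,"tz": 0,"ax": 0,"ay": 0,"az": 0},
    {"gripper": 0,"tx": -0.8,"ty": 0,"tz": 0,"ax": 0,"ay": 0,"az": 0},
    {"gripper": 0,"tx": -0.8,"ty": 0,"tz": 0,"ax": 0,"ay": 0,"az": 0},
    {"gripper": 0,"tx": 0,"ty": 0,"tz": 0,"ax": 0,"ay": 0,"az": 0}
  ]
}}

```text
t: 22.78
eef_pos: [0.5763, -0.0729, 0.4046]
ee_rot: [-3.14, 1.565, -0.086]
force: [1.1, -1.1, 1.2]
width: 0.0004
```

```bash
python3 - <<'E'
from snap import *
st=snap("wrist","w12");print(st["eef_pos"],st["force"],st["width"])
snap("side","sd12");snap("scene","sc12")
E
```

```text
[ 0.5763195  -0.07288651  0.40461898] [ 1.08817055 -1.10970629  1.21860219] 0.00038670272145535796
```

View pics/w12.png

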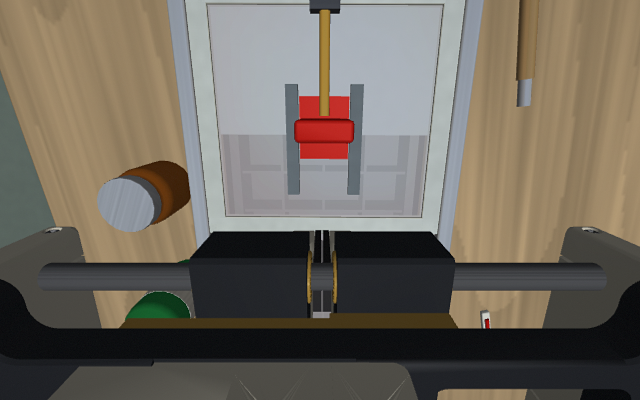

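View pics/sd12.png

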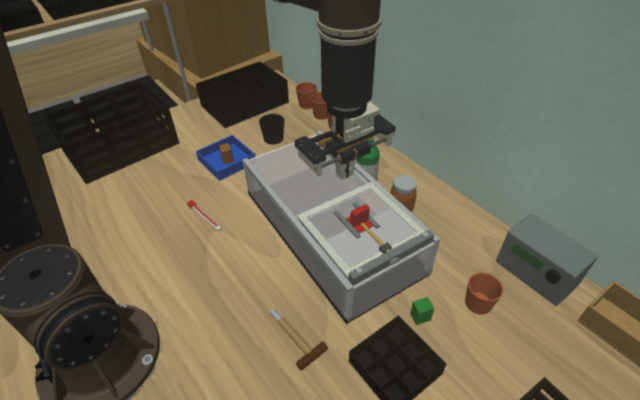

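View pics/sc12.png

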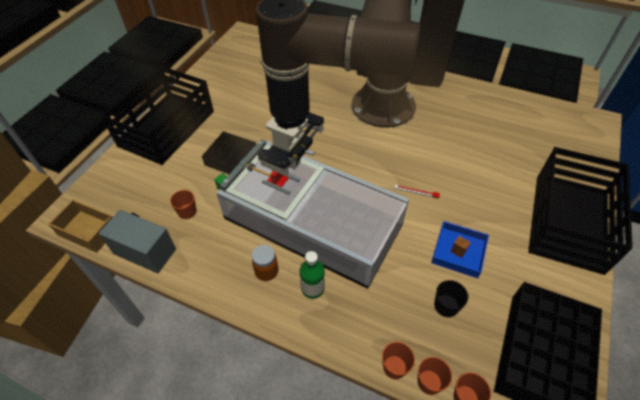

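The door sits against the post, the pull has moved forward on its rails, the block is in the tray at scene (460,246), the bystanders look undisturbed, and the arm is clear. Handing in.

```bash
python3 -c "
from station import job_done; print(job_done())"
```

```text
the job is handed in; nothing more can be done
None
```

The block is in the blue tray and the door is closed with the bolt home. I handed the job in at about 23 s of the 72 s allowed, and no verdict is reported.

- **Block:** I gripped the wooden vent block on its x faces and let it go upright near the middle of the blue tray. The scene, side and wrist pictures all show it there.
- **Door:** I pushed the red pull with closed fingers at about 3 N. The push rose to 8–9 N when the door met the post at TCP y ≈ -0.101.
- **Bolt:** The pull then travelled about 14 mm before it stopped hard. My highest reading was 14 N, against the 25 N limit, but I only read the force at the end of each move call.
- **Last checks:** After backing off and rising, the pictures show the door against the post and the pull forward on its rails, by roughly 14 mm judged by eye. The bystanders look where they were, and the arm touches nothing.
- **What I could not check:** The door and bolt joint values cannot be read directly. Closure and bolt travel rest on the force steps, the tool travel and the pictures.
- **Failed or off:**
  - My first two move calls were refused because some row keys were missing; the arm did not move.
  - The case fit from my hand-read corners was off by up to about 3 pixels.
  - The tray position from the different pictures varied by about 1 cm, which did not affect the placing.

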